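# Take down two small presses and lay the kit out on its mat

### The job

The two small presses have done their work: take the weights off, pile the two boards squarely in the rectangle in the middle of the dark mat, the wooden board underneath and the white one square on top of it, and stand the weights in the two rings beside the pile. The brass weight goes between the pile and the green tin, the grey steel weight between the pile and the black loupe. Everything stands flat and upright at the end; leave the tin and the loupe where they are.

Things in the scene. Friction and masses are not known exactly. Their poses are not given: they have to be found in the camera images.
- mat: Fixed dark blue-green mat on the table, 170 (its x) x 320 (its y) x 3 mm thick; origin at the centre of its underside, z up. Drawn on it in off-white: a rectangle at its centre (118 x 78 mm inside, long side along the mat's x) for the boards, and two rings (60 mm inside diameter) for the weights, centred 115 mm from the mat's centre along its +y and -y. The mat's +x points roughly away from the robot. Its lines are only printed, the top is flat.
- wood_board: Loose reddish-brown wooden pressing board, 100 (its x) x 60 (its y) x 12 mm, about 90 g; origin at the centre of its underside, z up. At the start it lies on the table with one of the two weights standing near its middle. It can be gripped across its 60 mm width.
- white_board: Loose white plastic pressing board, same size and mass as the wooden one: 100 (its x) x 60 (its y) x 12 mm; origin at the centre of its underside, z up. At the start it lies on the table with the other weight standing near its middle. It can be gripped across its 60 mm width.
- brass_weight: Loose round brass-coloured weight, about 0.35 kg: base 49 mm in diameter up to 31 mm high, above it a round knob 18 mm in diameter from 31 to 49 mm, by which it is lifted; origin at the centre of its underside, z up. It stands on one of the boards at the start (either one).
- steel_weight: Loose round grey steel weight, about 0.3 kg: base 47 mm in diameter up to 23 mm high, above it a round knob 18 mm in diameter from 23 to 41 mm, by which it is lifted; origin at the centre of its underside, z up. It stands on the other board at the start.
- tin: Dark green round tin, 64 mm in diameter, 23 mm high, standing on the table just beyond one end (its +y or its -y end) of the mat; origin at the centre of its underside. Stays where it is.
- loupe: Black round stand loupe, 42 mm in diameter, 34 mm high, standing on the table just beyond the other end of the mat; origin at the centre of its underside. Stays where it is.
Things that resemble listed ones, but are neither listed nor needed, are in the scene too. What is shaped like the steel_weight but turquoise is not meant. What is shaped like the wood_board but pink is not meant.

How it is judged:
By the outcome, as a careful person would: the job done as asked, in the order asked, and still so for the second after the job is handed in, with the robot touching nothing.
It also fails if it takes over 118 s, if anything falls off the work surface, if the arm or the gripper's body presses on something with over 40 N, if the wrist force passes 120 N, or if a joint passes its speed limit or range.

### The arm

A 7-joint arm with a two-finger parallel gripper is mounted at the origin on a cart in front of the work surface, level with it; the furniture and walls round the work are solid. World frame = base frame: x ahead of the robot, y to its left, z up, the work surface at z = 0. Lengths are in m, angles in degrees, forces in N, time in s.
With the tool pointing down it reaches from about 0.425 to 0.875 m from the base axis. Payload 4.7 kg.
Tool frame: the origin (TCP) lies on the centre line of the jaws, within the pads' length; the fingertips stand 25 mm ahead of it and the grasp point (between the pads) lies 6 mm ahead of it; z points along the fingers, y is the direction in which the jaws open and shut (so a half turn about z gives the same grasp; the last joint's range is limited). The gripper opens to 87 mm and grips with 3 to 60 N. Pads are 19 mm wide; open, the fingers measure 117 mm over their backs; the gripper's body (75 mm by 190 mm) begins 51 mm behind the grasp point.
Start: joints at [0.808, 18.392, -4.016, 83.108, 1.295, 78.541, -3.26], TCP at [0.65, -0, 0.248] pointing down, gripper open.
Joint ranges: [-163.93, 163.93], [-17.29, 119.83], [-79.2, 71.16], [3.27, 140.29], [-89.18, 269.18], [5.43, 117.66], [-154.24, 154.24]. Speed limits (degrees/s): [147.25, 147.25, 180, 180, 180, 180, 180].

### API

Orientations are given as [roll, pitch, yaw] about the fixed x, y, z axes, in that order (R = Rz(yaw) Ry(pitch) Rx(roll)).
In Python, from cell import env gives the robot as it stands.
- The arm moves only by the shell command python3 -m creep 'ROWS' [OPENING] [FORCE]. ROWS is JSON, a list of rows, each an object of numbers: "tx", "ty", "tz": the shift along the tool's x, y, z in m; "rx", "ry", "rz": the turn, a rotation vector about the tool's x, y, z in degrees. In form: [{"tx": .., "ty": .., "tz": .., "rx": .., "ry": .., "rz": ..}, ...]. A call has 1 to 20 rows; each row shifts and turns the commanded pose from where the row before left it, along the tool's axes as they then stand; what a row does not reach is not made up. A row lasts 1/8 s, in which the tool goes at most 62.5 mm and 10.7 degrees, less where a joint would pass 70% of its speed; a pose out of reach is approached as far as the arm can. A call is refused whole if a number of a shift passes 0.0625 or a number of a turn 10.7, either way. A call with a gripper value outside its range is refused whole. OPENING is the finger opening in m, from 0 to 0.087, set as the call begins (- or left out, the last holds). The fingers move at their own pace and stop on an object; FORCE is the grip in N (left out, the last holds). Time passes only in rows, so rows that do not move let the fingers close. It gives the time, the measured TCP pose, the force and the opening at its end, in the units of the state.
- env.get_obs(): the state, without advancing time (a new reading comes with each control period).
- env.read_camera(name): name is "scene" or "side" or "wrist"; returns a dict with "pixels" (480x640x3 uint8, red, green, blue), "intrinsics" (3x3 intrinsics, pixels), "D" ([k1, k2, p1, p2, k3] as OpenCV has them; the pictures are not rectified), "R" (3x3) and "t" (3): a world point X has camera coordinates R X + t. Camera axes: x right, y down, z forward; pixel columns grow to the right and rows downward; lengths in m; the calibration is good to about 2 mm. A picture is of the moment at which its call begins. There is no depth.
- env.sign_off(): hands the job in, once; it reports no verdict.
The state is a dict: "time_s": time; "qpos": joint angles; "joint_velocities": joint speeds; "effort": joint torques, N m; "tool_pos": TCP position; "tool_rot": TCP orientation; "force": force on the tool from outside, world axes, zero at the start; "wrist_torque": the same for the moment, N m; "grip_width": finger opening in m.
Only numpy, scipy, OpenCV 4.12 (cv2) and the standard library are available. Lean on these libraries where they do the work, as an engineer would, in place of code of your own. Each camera call takes 0.05 s, during which the arm holds its last target.

## Working session

There is one attempt and no reset: what is moved stays moved. The work goes in short steps, Python scripts to look and compute and a shell command to move; the robot and the scene stay as the last step left them, time stands still between calls to the robot, and variables do not carry over. Pictures are saved under pics/ and viewed, and the job is handed in when it is done.

```bash
mkdir -p pics; ls; cat > h.py <<'E'
import numpy as np, cv2
from cell import env
from scipy.spatial.transform import Rotation as Ro
def save(n,fn):
    c=env.read_camera(n); cv2.imwrite('pics/'+fn,c['pixels'][:,:,::-1]); return c
def ray(c,px):
    p=cv2.undistortPoints(np.array(px,float).reshape(-1,1,2),np.array(c['intrinsics']),np.array(c['D'])).reshape(-1,2)
    R=np.array(c['R']);t=np.array(c['t'])
    d=np.c_[p,np.ones(len(p))]@R
    return -R.T@t,d
def onz(c,px,z):
    o,d=ray(c,px); s=(z-o[2])/d[:,2]; return o+d*s[:,None]
def proj(c,X):
    R=np.array(c['R']);t=np.array(c['t'])
    return cv2.projectPoints(np.array(X,float).reshape(-1,3),cv2.Rodrigues(R)[0],t,np.array(c['intrinsics']),np.array(c['D']))[0].reshape(-1,2)
E
python3 - <<'E'
from h import *
import pickle
o=env.get_obs();print(o)
for n in('scene','side','wrist'):
    c=save(n,n+'0.png'); pickle.dump(c,open(n+'0.pkl','wb')); print(n,-np.array(c['R']).T@np.array(c['t']))
E
```

```text
pics
{'time_s': 0.0, 'qpos': array([ 0.80600908, 18.43931536, -4.01610223, 83.17581473,  1.29638795,
       78.54009672, -3.2593373 ]), 'joint_velocities': array([-0.02259422,  0.03538543,  0.01416419,  0.01152426, -0.04105876,
        0.03930462,  0.08515329]), 'effort': array([-2.58547143e-04, -4.91284704e+01, -4.03903294e-01, -3.12526345e+01,
       -6.40594075e-02,  4.37659642e-02,  1.61017233e-04]), 'tool_pos': array([ 6.49490510e-01, -2.94969032e-05,  2.46450655e-01]), 'tool_rot': array([-1.79890097e+02,  6.94393894e-03,  9.00052488e+01]), 'force': array([-0.89660884,  0.04207893, -0.14339975]), 'wrist_torque': array([ 0.01610287, -0.02947769,  0.01986067]), 'grip_width': 0.08695061114921086}
scene [0.02263207 0.99744184 0.61687616]
side [ 0.18608206 -0.77245527  0.67623672]
wrist [0.64999902 0.06936822 0.383396  ]
```

View pics/scene0.png

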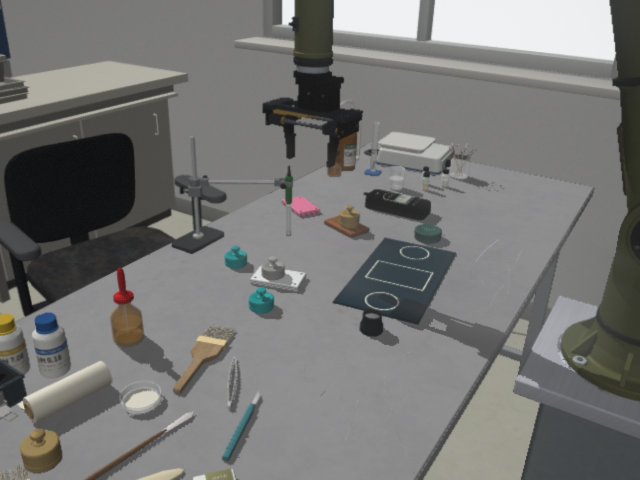

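View pics/side0.png

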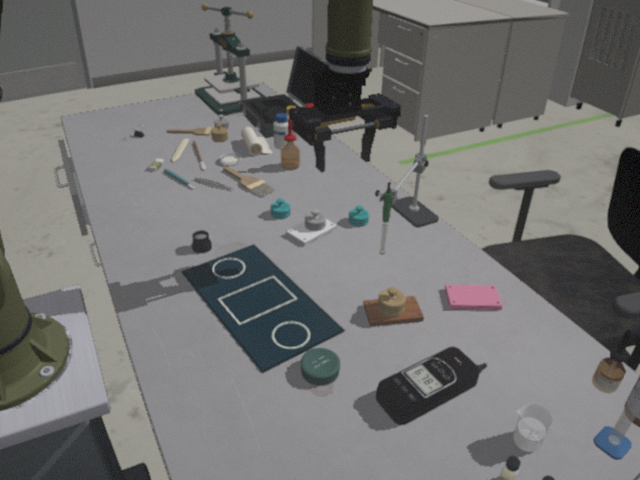

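View pics/wrist0.png

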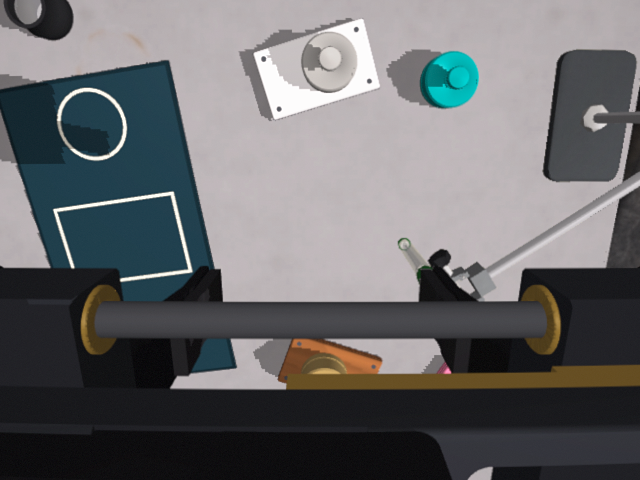

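The scene view shows these:
- **Mat:** centred near (398,275).
- **Boards and weights:** steel on white at (275,272), brass on wood at (348,220).
- **End markers:** tin (428,233) and loupe (371,322).

Possible confusions:
- **Steel weight:** grey on white (273,267). Two turquoise lookalikes at (236,258) and (261,301), not meant.
- **Wood board:** reddish-brown under brass (347,226). A pink lookalike at (302,207), not meant.
- **Brass weight:** on the wood at (349,216). Another brass-coloured one at (41,450) is far off and not on a board.

There is also a clamp stand with a hanging tube near the work, which I need to avoid.

```bash
python3 - <<'E'
import pickle
from h import *
S={n:pickle.load(open(n+'0.pkl','rb')) for n in('scene','side','wrist')}
a=S['side']['pixels'];
x=cv2.resize(a[170:370,180:520,::-1],None,fx=2.35,fy=2.35,interpolation=cv2.INTER_CUBIC);cv2.imwrite('pics/sidecrop.png',x)
a=S['scene']['pixels'];
x=cv2.resize(a[150:350,200:480,::-1],None,fx=2.8,fy=2.8,interpolation=cv2.INTER_CUBIC);cv2.imwrite('pics/scenecrop.png',x)
for n in('scene','side'):
    c=S[n];hsv=cv2.cvtColor(c['pixels'],cv2.COLOR_RGB2HSV)
    m=cv2.inRange(hsv,(88,80,15),(108,255,110))
    m=cv2.morphologyEx(m,cv2.MORPH_CLOSE,np.ones((9,9)))
    cs=cv2.findContours(m,0,2)[0];k=max(cs,key=cv2.contourArea)
    P=onz(c,k.reshape(-1,2),0.003)
    r=cv2.minAreaRect((P[:,:2]*1000).astype(np.float32));print(n,'mat',r,cv2.contourArea(k))
E
```

```text
scene mat ((630.13037109375, 197.04556274414062), (45.72639465332031, 95.363037109375), 35.803829193115234) 321.0
side mat ((448.3629150390625, -45.67585754394531), (164.1528778076172, 312.49114990234375), 7.900925636291504) 8885.5
```

View pics/sidecrop.png

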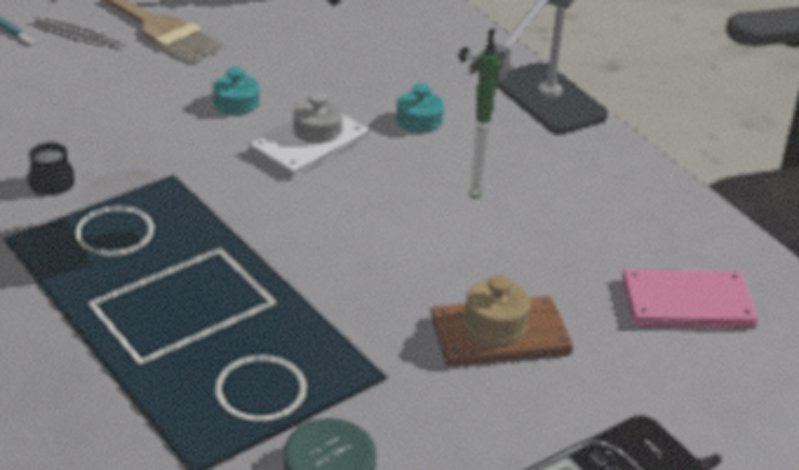

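View pics/scenecrop.png

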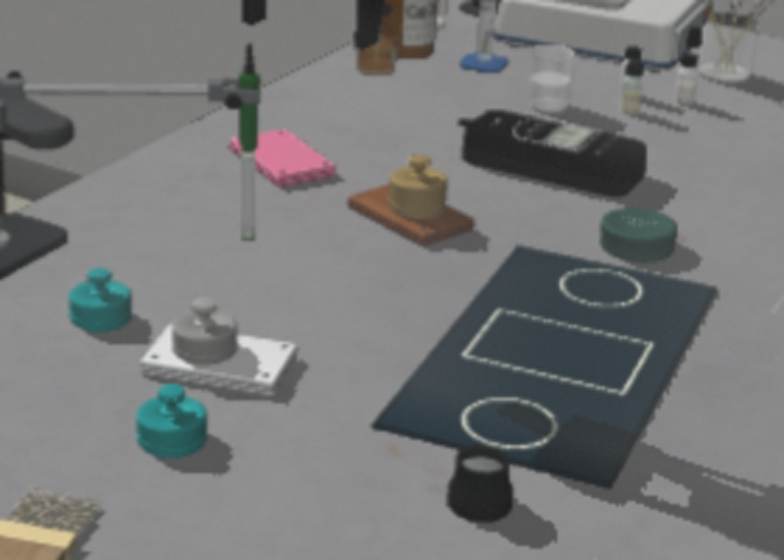

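```bash
cat >> h.py <<'E'
def tri(c1,p1,c2,p2):
    o1,d1=ray(c1,[p1]);o2,d2=ray(c2,[p2]);d1=d1[0]/np.linalg.norm(d1);d2=d2[0]/np.linalg.norm(d2)
    s=np.linalg.lstsq(np.c_[d1,-d2],o2-o1,rcond=None)[0]
    a=o1+s[0]*d1;b=o2+s[1]*d2
    return ((a+b)/2).round(4),round(float(np.linalg.norm(a-b)),4)
E
python3 - <<'E'
import pickle
from h import *
S={n:pickle.load(open(n+'0.pkl','rb')) for n in('scene','side','wrist')}
sc=lambda u,v:(200+u/2.8,150+v/2.8); sd=lambda u,v:(180+u/2.35,170+v/2.35)
T=lambda nm,a,b:print(nm,*tri(S['scene'],sc(*a),S['side'],sd(*b)))
T('tube bottom',(248,238),(476,193)); T('tube clamp',(245,92),(488,60)); T('stand base pole',(3,240),(552,88))
T('brass knob',(421,161),(499,282));T('steel knob',(205,304),(317,101))
T('turqA',(172,392),(236,72));T('turqB',(100,275),(421,90))
T('tin',(638,222),(332,435));T('loupe',(482,462),(48,152))
def co(c,pts,z,nm):
    P=onz(c,pts,z)[:,:2]*1000;print(nm,P.round(1).tolist(),'c',P.mean(0).round(1),'yaw',[np.degrees(np.arctan2(*(P[1]-P[0])[::-1])).round(1),np.degrees(np.arctan2(*(P[2]-P[3])[::-1])).round(1)])
# rect centreline corners
co(S['side'],[sd(92,303),sd(220,251),sd(273,300),sd(140,360)],.003,'rect side')
co(S['scene'],[sc(652,345),sc(500,310),sc(464,355),sc(626,392)],.003,'rect scene')
co(S['wrist'],[(56,210),(174,194),(190,270),(70,285)],.003,'rect wrist')
w=S['wrist'];hsv=cv2.cvtColor(w['pixels'],cv2.COLOR_RGB2HSV)
P=onz(w,[(331,58)],.053)[0];print('steel knob wrist',P)
x=cv2.resize(w['pixels'][0:140,220:400,::-1],None,fx=4,fy=4,interpolation=cv2.INTER_CUBIC);cv2.imwrite('pics/wcrop.png',x)
E
```

```text
tube bottom [ 0.73   -0.0421  0.02  ] 0.0013
tube clamp [ 0.7316 -0.0362  0.15  ] 0.0024
stand base pole [0.8945 0.0725 0.0189] 0.0031
brass knob [ 0.6518 -0.1879  0.0579] 0.0016
steel knob [0.6561 0.1179 0.0478] 0.0057
turqA [0.615  0.2144 0.0369] 0.0021
turqB [0.7629 0.1066 0.0363] 0.0035
tin [ 0.4765 -0.2457  0.0285] 0.0045
loupe [0.4078 0.1663 0.0331] 0.0011
rect side [[384.5, -12.7], [503.3, 2.7], [516.2, -73.6], [395.7, -91.1]] c [449.9 -43.7] yaw [np.float64(7.4), np.float64(8.3)]
rect scene [[397.0, -94.7], [517.4, -78.9], [506.7, 1.0], [385.4, -18.0]] c [451.6 -47.6] yaw [np.float64(7.5), np.float64(8.9)]
rect wrist [[386.6, -11.1], [507.1, 4.7], [516.2, -74.0], [387.6, -91.2]] c [449.4 -42.9] yaw [np.float64(7.5), np.float64(7.7)]
steel knob wrist [0.65793056 0.12009573 0.053     ]
```

View pics/wcrop.png

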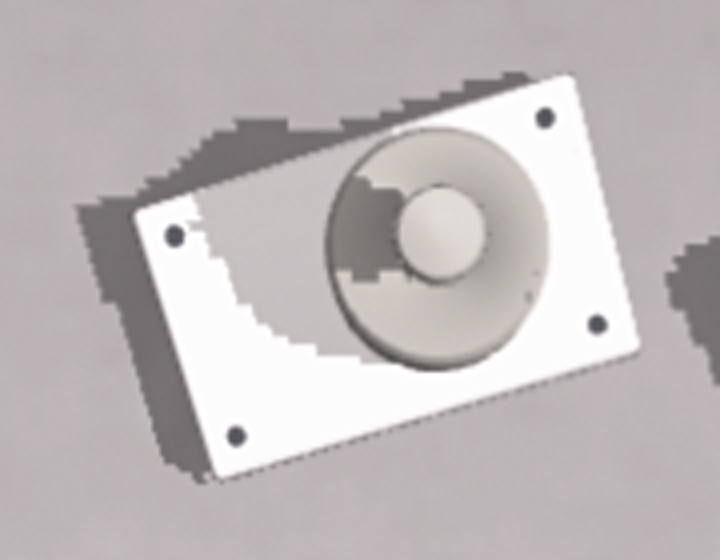

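The crop confirms it: a grey steel weight on the white board, with the knob at wrist pixel (330.5,58.5), about (0.658, 0.120). I'll turn the jaws across the boards, with the camera towards the robot and away from the clamp stand.

```bash
python3 -m creep '[{"tx":0.03},{"tx":0.045},{"tx":0.045,"ty":0.008},{"rz":-10.7},{"rz":-10.7},{"rz":-10.7},{"rz":-10.7},{"rz":-10.7},{"rz":-10.7},{"rz":-10.7},{"rz":-10.7},{"rz":-10.7},{"rz":-10.7},{}]' 0.05 25
python3 - <<'E'
from h import *
import pickle
c=save('wrist','w1.png');pickle.dump(c,open('w1.pkl','wb'));print(env.get_obs()['tool_pos'],env.get_obs()['tool_rot'])
E
```

```text
[ 6.49696032e-01 -3.48163702e-05  2.46860504e-01] [-1.79932730e+02  4.67139296e-03  9.00020219e+01]$[0]: bad value
```

View pics/w1.png

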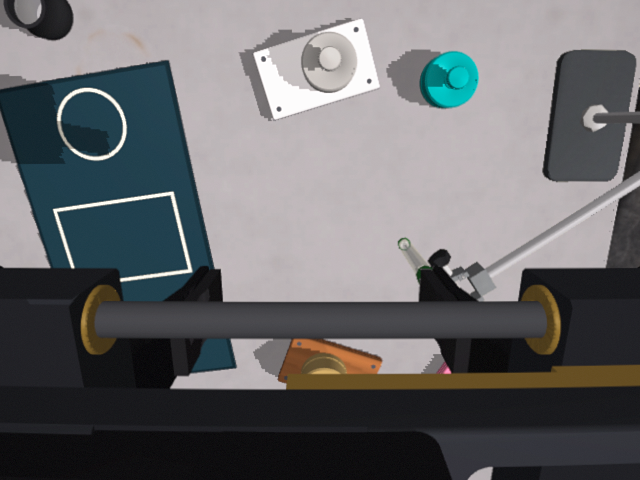

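The call was refused and the arm didn't move; rows apparently need all six numbers.

```bash
python3 -m creep '[{"tx":0.03,"ty":0,"tz":0,"rx":0,"ry":0,"rz":0},{"tx":0.045,"ty":0,"tz":0,"rx":0,"ry":0,"rz":0},{"tx":0.045,"ty":0.008,"tz":0,"rx":0,"ry":0,"rz":0},{"tx":0,"ty":0,"tz":0,"rx":0,"ry":0,"rz":-10.7},{"tx":0,"ty":0,"tz":0,"rx":0,"ry":0,"rz":-10.7},{"tx":0,"ty":0,"tz":0,"rx":0,"ry":0,"rz":-10.7},{"tx":0,"ty":0,"tz":0,"rx":0,"ry":0,"rz":-10.7},{"tx":0,"ty":0,"tz":0,"rx":0,"ry":0,"rz":-10.7},{"tx":0,"ty":0,"tz":0,"rx":0,"ry":0,"rz":-10.7},{"tx":0,"ty":0,"tz":0,"rx":0,"ry":0,"rz":-10.7},{"tx":0,"ty":0,"tz":0,"rx":0,"ry":0,"rz":-10.7},{"tx":0,"ty":0,"tz":0,"rx":0,"ry":0,"rz":-10.7},{"tx":0,"ty":0,"tz":0,"rx":0,"ry":0,"rz":-10.7},{"tx":0,"ty":0,"tz":0,"rx":0,"ry":0,"rz":0}]' 0.05 25
python3 - <<'E'
from h import *
import pickle
c=save('wrist','w2.png');pickle.dump(c,open('w2.pkl','wb'));print(env.get_obs()['tool_pos'],env.get_obs()['tool_rot'])
E
```

```text
time_s: 1.95
tool_pos: [0.6579, 0.1198, 0.2472]
tool_rot: [180.0, -0.0, -163.1]
force: [0.2, 0.1, -1.0]
grip_width: 0.05
[0.65792629 0.11978779 0.24728582] [ 1.79992344e+02 -2.53069640e-02 -1.63214628e+02]
```

View pics/w2.png

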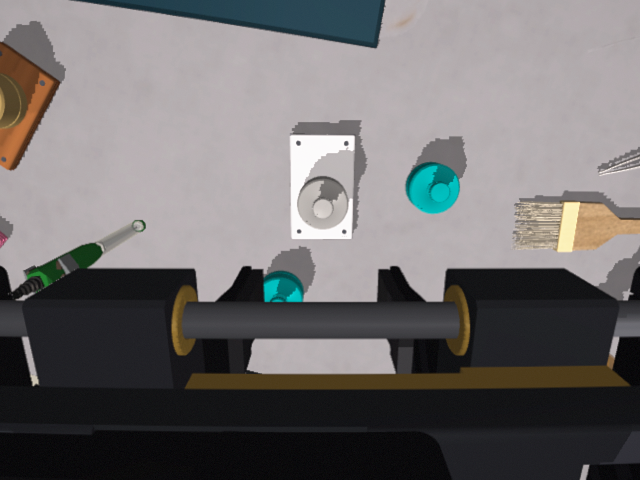

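```bash
python3 - <<'E'
import pickle
from h import *
w=pickle.load(open('w2.pkl','rb'))
x=cv2.resize(w['pixels'][110:260,250:480,::-1],None,fx=3.4,fy=3.4,interpolation=cv2.INTER_CUBIC);cv2.imwrite('pics/w2c.png',x)
x=cv2.resize(w['pixels'][20:180,0:80,::-1],None,fx=3.4,fy=3.4,interpolation=cv2.INTER_CUBIC);cv2.imwrite('pics/w2d.png',x)
E
```

```text
(no output)
```

View pics/w2c.png

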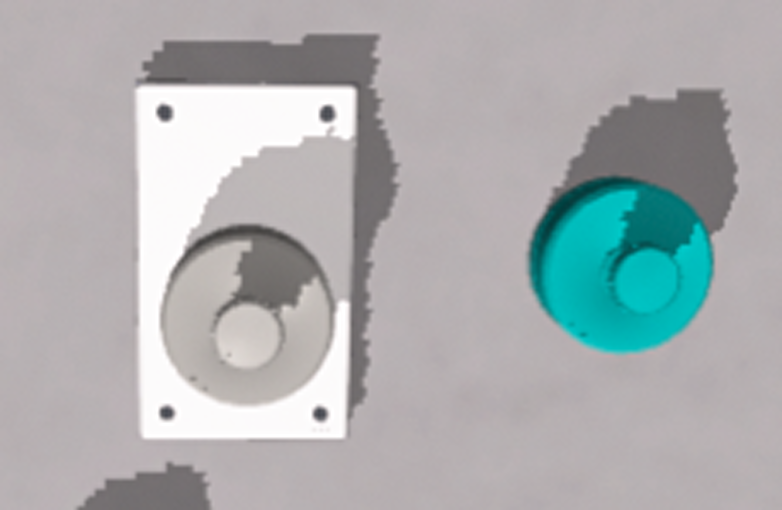

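```bash
python3 - <<'E'
import pickle
from h import *
w=pickle.load(open('w2.pkl','rb'));w0=pickle.load(open('wrist0.pkl','rb'))
f=lambda u,v:(250+u/3.4,110+v/3.4); g=lambda u,v:(220+u/4,v/4)
print('knob',onz(w,[f(248,334)],.053)[0],onz(w0,[g(442,234)],.053)[0], 'base top',onz(w,[f(249,319)],.035)[0])
for c,p in((w,[f(136,86),f(357,86),f(347,437),f(141,437)]),(w0,[g(135,213),g(218,480),g(638,348),g(575,75)])):
    P=onz(c,p,.012)[:,:2];print(P.round(4).tolist(),P.mean(0),[np.degrees(np.arctan2(*(b-a)[::-1])).round(1) for a,b in((P[0],P[3]),(P[1],P[2]),(P[0],P[1]),(P[3],P[2]))])
print('turqA',onz(w,[f(648,281)],.041)[0])
E
```

```text
knob [0.65615189 0.12101593 0.053     ] [0.65754419 0.11973034 0.053     ] base top [0.65575617 0.12129814 0.035     ]
[[0.6079, 0.075], [0.5906, 0.1319], [0.6848, 0.1598], [0.702, 0.1032]] [0.64629783 0.11748675] [np.float64(16.6), np.float64(16.5), np.float64(106.9), np.float64(106.9)]
[[0.5915, 0.1304], [0.6081, 0.0739], [0.7022, 0.1023], [0.6868, 0.1581]] [0.64713685 0.1161681 ] [np.float64(16.2), np.float64(16.8), np.float64(-73.6), np.float64(-74.5)]
turqA [0.61516077 0.21638087 0.041     ]
```

```bash
python3 -m creep '[{"tx":0.001,"ty":0.001,"tz":0.04,"rx":0,"ry":0,"rz":0},{"tx":0,"ty":0,"tz":0.05,"rx":0,"ry":0,"rz":0},{"tx":0,"ty":0,"tz":0.045,"rx":0,"ry":0,"rz":0},{"tx":0,"ty":0,"tz":0.03,"rx":0,"ry":0,"rz":0},{"tx":0,"ty":0,"tz":0.012,"rx":0,"ry":0,"rz":0},{"tx":0,"ty":0,"tz":0.005,"rx":0,"ry":0,"rz":0},{"tx":0,"ty":0,"tz":0.0,"rx":0,"ry":0,"rz":0},{"tx":0,"ty":0,"tz":0,"rx":0,"ry":0,"rz":0}]' 0.05 25
python3 - <<'E'
from h import *
c=save('wrist','w3.png')
E
```

```text
time_s: 3.0
tool_pos: [0.6577, 0.1209, 0.0671]
tool_rot: [-180.0, 0.1, -163.0]
force: [0.2, 1.0, -0.1]
grip_width: 0.0501
```

View pics/w3.png

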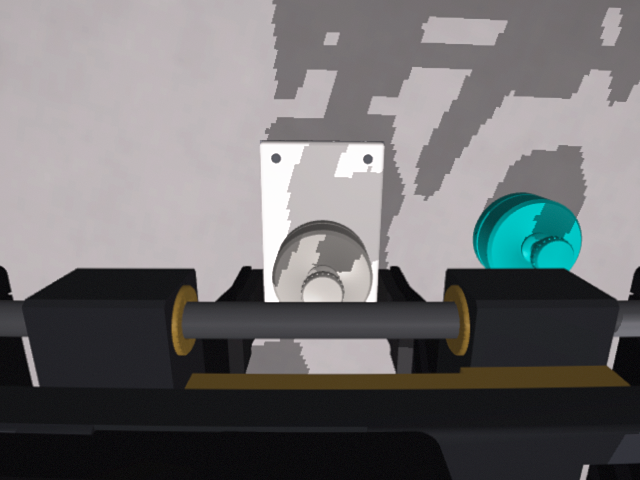

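The knob at (322,290) is centred between the fingers. Going down the last few mm and closing.

```bash
python3 -m creep '[{"tx":0,"ty":0,"tz":0.003,"rx":0,"ry":0,"rz":0},{"tx":0,"ty":0,"tz":0.002,"rx":0,"ry":0,"rz":0},{"tx":0,"ty":0,"tz":0,"rx":0,"ry":0,"rz":0}]' 0.05 25; python3 -m creep '[{"tx":0,"ty":0,"tz":0,"rx":0,"ry":0,"rz":0},{"tx":0,"ty":0,"tz":0,"rx":0,"ry":0,"rz":0},{"tx":0,"ty":0,"tz":0,"rx":0,"ry":0,"rz":0},{"tx":0,"ty":0,"tz":0,"rx":0,"ry":0,"rz":0}]' 0.0 30
```

```text
time_s: 3.42
tool_pos: [0.6566, 0.1205, 0.0603]
tool_rot: [-180.0, -0.0, -163.0]
force: [-0.2, -0.1, -0.1]
grip_width: 0.05
time_s: 3.92
tool_pos: [0.6567, 0.1208, 0.0606]
tool_rot: [180.0, 0.0, -163.0]
force: [0.1, 1.5, -0.6]
grip_width: 0.0179
```

```bash
python3 -m creep '[{"tx":0,"ty":0,"tz":-0.015,"rx":0,"ry":0,"rz":0},{"tx":0,"ty":0,"tz":-0.03,"rx":0,"ry":0,"rz":0},{"tx":0.016,"ty":-0.012,"tz":0,"rx":0,"ry":0,"rz":0},{"tx":0.03,"ty":-0.024,"tz":0,"rx":0,"ry":0,"rz":0},{"tx":0.03,"ty":-0.024,"tz":0,"rx":0,"ry":0,"rz":0},{"tx":0.02,"ty":-0.015,"tz":0,"rx":0,"ry":0,"rz":0},{"tx":0,"ty":0,"tz":0.025,"rx":0,"ry":0,"rz":0},{"tx":0,"ty":0,"tz":0.02,"rx":0,"ry":0,"rz":0},{"tx":0,"ty":0,"tz":0.006,"rx":0,"ry":0,"rz":0},{"tx":0,"ty":0,"tz":0,"rx":0,"ry":0,"rz":0},{"tx":0,"ty":0,"tz":0,"rx":0,"ry":0,"rz":0}]' 0.0 30
```

```text
time_s: 5.3
tool_pos: [0.5876, 0.0213, 0.0553]
tool_rot: [-180.0, 0.1, -163.0]
force: [0.4, -0.0, -4.1]
grip_width: 0.017
```

```bash
python3 -m creep '[{"tx":0,"ty":0,"tz":0.004,"rx":0,"ry":0,"rz":0},{"tx":0,"ty":0,"tz":0.0015,"rx":0,"ry":0,"rz":0},{"tx":0,"ty":0,"tz":0,"rx":0,"ry":0,"rz":0},{"tx":0,"ty":0,"tz":0,"rx":0,"ry":0,"rz":0}]' 0.0 30
```

```text
time_s: 5.8
tool_pos: [0.587, 0.0208, 0.0492]
tool_rot: [-180.0, 0.0, -163.0]
force: [-0.8, -0.4, -2.8]
grip_width: 0.0169
```

```bash
python3 -m creep '[{"tx":0,"ty":0,"tz":0.001,"rx":0,"ry":0,"rz":0},{"tx":0,"ty":0,"tz":0,"rx":0,"ry":0,"rz":0}]' 0.0 30; python3 -m creep '[{"tx":0,"ty":0,"tz":0,"rx":0,"ry":0,"rz":0},{"tx":0,"ty":0,"tz":0,"rx":0,"ry":0,"rz":0},{"tx":0,"ty":0,"tz":0,"rx":0,"ry":0,"rz":0},{"tx":0,"ty":0,"tz":-0.02,"rx":0,"ry":0,"rz":0},{"tx":0,"ty":0,"tz":-0.045,"rx":0,"ry":0,"rz":0},{"tx":0,"ty":-0.03,"tz":-0.045,"rx":0,"ry":0,"rz":0},{"tx":0,"ty":-0.05,"tz":-0.04,"rx":0,"ry":0,"rz":0},{"tx":0,"ty":-0.05,"tz":0,"rx":0,"ry":0,"rz":0},{"tx":0,"ty":-0.05,"tz":0,"rx":0,"ry":0,"rz":0},{"tx":0,"ty":-0.04,"tz":0,"rx":0,"ry":0,"rz":0},{"tx":0,"ty":0,"tz":0,"rx":0,"ry":0,"rz":0},{"tx":0,"ty":0,"tz":0,"rx":0,"ry":0,"rz":0}]' 0.05 30
python3 - <<'E'
from h import *
import pickle
c=save('wrist','w4.png');pickle.dump(c,open('w4.pkl','wb'))
E
```

```text
time_s: 6.05
tool_pos: [0.5871, 0.0209, 0.0486]
tool_rot: [-180.0, 0.0, -163.0]
force: [-1.3, -0.6, 1.2]
grip_width: 0.017
time_s: 7.55
tool_pos: [0.6511, -0.1873, 0.1981]
tool_rot: [180.0, 0.1, -163.0]
force: [-0.6, 0.3, 0.1]
grip_width: 0.0501
```

View pics/w4.png

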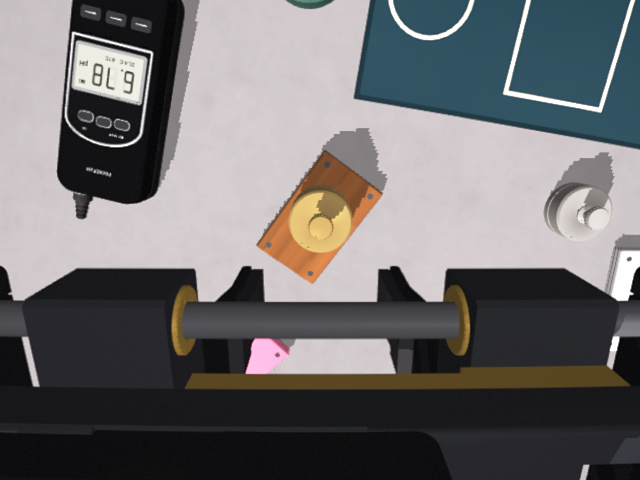

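The steel weight stands upright on the table near (580,212). The brass knob top is near (320,228), and the wooden board lies skewed under it.

```bash
python3 - <<'E'
import pickle
from h import *
w=pickle.load(open('w4.pkl','rb'))
x=cv2.resize(w['pixels'][140:300,240:400,::-1],None,fx=4,fy=4,interpolation=cv2.INTER_CUBIC);cv2.imwrite('pics/w4c.png',x)
E
```

```text
(no output)
```

View pics/w4c.png

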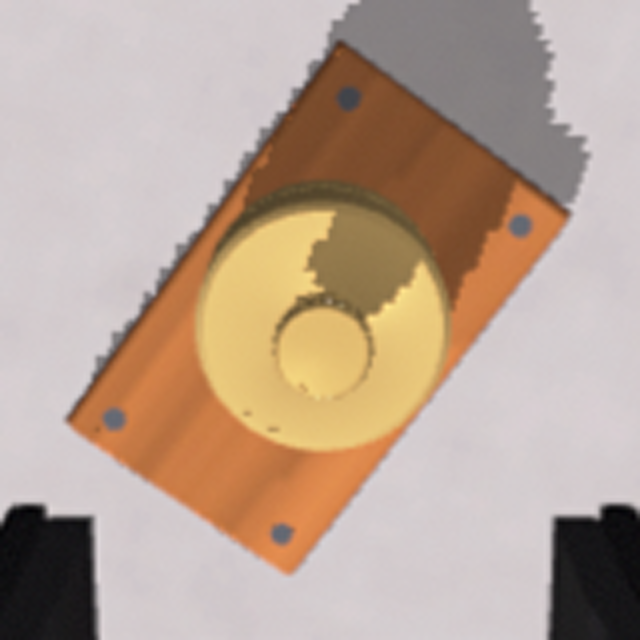

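```bash
python3 - <<'E'
import pickle
from h import *
w=pickle.load(open('w4.pkl','rb'))
f=lambda u,v:(240+u/4,140+v/4)
K=onz(w,[f(324,352)],.061)[0];print('knob',K,'basetop',onz(w,[f(323,325)],.043)[0])
P=onz(w,[f(338,42),f(570,215),f(292,575),f(67,420)],.012)[:,:2];print(P.round(4).tolist(),P.mean(0),[np.degrees(np.arctan2(*(b-a)[::-1])).round(1) for a,b in((P[0],P[3]),(P[1],P[2]))])
x=Ro.from_euler('xyz',[180,0,-163],degrees=True).as_matrix()
d=np.r_[K[:2]-env.get_obs()['tool_pos'][:2],0];print('tool delta',x.T@d)
print('steel',onz(w,[(596.5,216)],.041)[0])
E
```

```text
knob [ 0.65245299 -0.18691699  0.061     ] basetop [ 0.65194715 -0.18722353  0.043     ]
[[0.6025, -0.1992], [0.622, -0.1432], [0.7149, -0.1749], [0.695, -0.231]] [ 0.6586099  -0.18706387] [np.float64(-19.0), np.float64(-18.8)]
tool delta [-1.12373235e-03 -8.45473498e-04 -1.03540641e-19]
steel [0.58580083 0.01544549 0.041     ]
```

```bash
python3 -m creep '[{"tx":-0.001,"ty":-0.001,"tz":0.03,"rx":0,"ry":0,"rz":0},{"tx":0,"ty":0,"tz":0.04,"rx":0,"ry":0,"rz":0},{"tx":0,"ty":0,"tz":0.035,"rx":0,"ry":0,"rz":0},{"tx":0,"ty":0,"tz":0.015,"rx":0,"ry":0,"rz":0},{"tx":0,"ty":0,"tz":0.005,"rx":0,"ry":0,"rz":0},{"tx":0,"ty":0,"tz":0.0,"rx":0,"ry":0,"rz":0},{"tx":0,"ty":0,"tz":0,"rx":0,"ry":0,"rz":0}]' 0.05 30
```

```text
time_s: 8.48
tool_pos: [0.6532, -0.1892, 0.0739]
tool_rot: [-179.9, 0.1, -163.0]
force: [0.9, -0.1, 0.8]
grip_width: 0.0498
```

```bash
python3 -m creep '[{"tx":0,"ty":0.001,"tz":0.003,"rx":0,"ry":0,"rz":0},{"tx":0,"ty":0,"tz":0.0015,"rx":0,"ry":0,"rz":0},{"tx":0,"ty":0,"tz":0,"rx":0,"ry":0,"rz":0}]' 0.05 30; python3 -m creep '[{"tx":0,"ty":0,"tz":0,"rx":0,"ry":0,"rz":0},{"tx":0,"ty":0,"tz":0,"rx":0,"ry":0,"rz":0},{"tx":0,"ty":0,"tz":0,"rx":0,"ry":0,"rz":0},{"tx":0,"ty":0,"tz":0,"rx":0,"ry":0,"rz":0}]' 0.0 30
```

```text
time_s: 8.85
tool_pos: [0.6518, -0.188, 0.0675]
tool_rot: [180.0, -0.0, -163.0]
force: [-0.1, 0.3, -0.9]
grip_width: 0.0498
time_s: 9.35
tool_pos: [0.6518, -0.1878, 0.0677]
tool_rot: [180.0, -0.0, -163.0]
force: [-0.5, 1.9, 0.6]
grip_width: 0.0176
```

```bash
python3 -m creep '[{"tx":0,"ty":0,"tz":-0.015,"rx":0,"ry":0,"rz":0},{"tx":0,"ty":0,"tz":-0.03,"rx":0,"ry":0,"rz":0},{"tx":0.005,"ty":0.018,"tz":0,"rx":0,"ry":0,"rz":0},{"tx":0.01,"ty":0.035,"tz":0,"rx":0,"ry":0,"rz":0},{"tx":0.01,"ty":0.035,"tz":0,"rx":0,"ry":0,"rz":0},{"tx":0.005,"ty":0.025,"tz":0,"rx":0,"ry":0,"rz":0},{"tx":0.003,"ty":0.01,"tz":0.02,"rx":0,"ry":0,"rz":0},{"tx":0,"ty":0,"tz":0.02,"rx":0,"ry":0,"rz":0},{"tx":0,"ty":0,"tz":0.01,"rx":0,"ry":0,"rz":0},{"tx":0,"ty":0,"tz":0.006,"rx":0,"ry":0,"rz":0},{"tx":0,"ty":0,"tz":0.001,"rx":0,"ry":0,"rz":0},{"tx":0,"ty":0,"tz":0,"rx":0,"ry":0,"rz":0},{"tx":0,"ty":0,"tz":0,"rx":0,"ry":0,"rz":0}]' 0.0 30
```

```text
time_s: 10.98
tool_pos: [0.5846, -0.0802, 0.0559]
tool_rot: [-180.0, 0.0, -163.0]
force: [0.5, 0.4, -3.4]
grip_width: 0.0171
```

```bash
python3 -m creep '[{"tx":0,"ty":0,"tz":0.001,"rx":0,"ry":0,"rz":0},{"tx":0,"ty":0,"tz":0,"rx":0,"ry":0,"rz":0}]' 0.0 30; python3 -m creep '[{"tx":0,"ty":0,"tz":0,"rx":0,"ry":0,"rz":0},{"tx":0,"ty":0,"tz":0,"rx":0,"ry":0,"rz":0},{"tx":0,"ty":0,"tz":0,"rx":0,"ry":0,"rz":0},{"tx":0,"ty":0,"tz":-0.02,"rx":0,"ry":0,"rz":0},{"tx":0,"ty":0,"tz":-0.045,"rx":0,"ry":0,"rz":0},{"tx":-0.005,"ty":-0.02,"tz":-0.045,"rx":0,"ry":0,"rz":0},{"tx":-0.01,"ty":-0.04,"tz":-0.035,"rx":0,"ry":0,"rz":0},{"tx":-0.014,"ty":-0.04,"tz":0,"rx":0,"ry":0,"rz":0},{"tx":-0.01,"ty":-0.024,"tz":0,"rx":0,"ry":0,"rz":9},{"tx":0,"ty":0,"tz":0,"rx":0,"ry":0,"rz":9},{"tx":0,"ty":0,"tz":0,"rx":0,"ry":0,"rz":9},{"tx":0,"ty":0,"tz":0,"rx":0,"ry":0,"rz":9},{"tx":0,"ty":0,"tz":0,"rx":0,"ry":0,"rz":0},{"tx":0,"ty":0,"tz":0,"rx":0,"ry":0,"rz":0}]' 0.06 30
python3 - <<'E'
from h import *
import pickle
c=save('wrist','w5.png');pickle.dump(c,open('w5.pkl','wb'))
E
```

```text
time_s: 11.22
tool_pos: [0.5847, -0.0801, 0.0556]
tool_rot: [-180.0, 0.0, -163.0]
force: [-1.6, -0.4, 3.7]
grip_width: 0.017
time_s: 12.98
tool_pos: [0.6578, -0.1868, 0.1999]
tool_rot: [180.0, -0.0, 161.2]
force: [-0.5, 0.4, -0.3]
grip_width: 0.0602
```

View pics/w5.png

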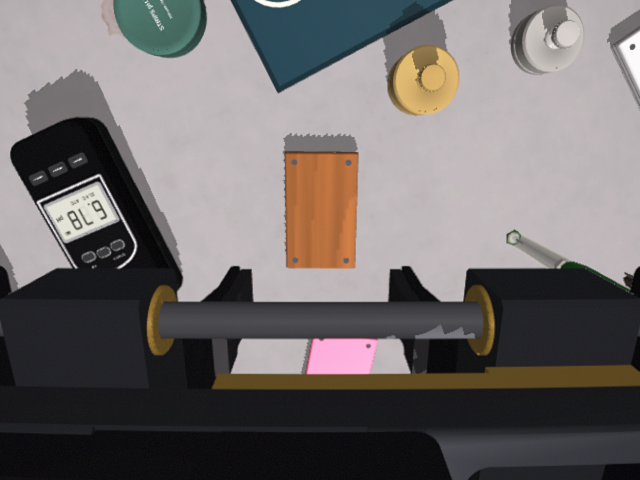

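Both weights stand clear on the table, and the wooden board (centre about (321,210)) lines up with the jaws.

```bash
cat >> h.py <<'E'
def rect(c,m,z):
    cs=cv2.findContours(m,0,2)[0];k=max(cs,key=cv2.contourArea)
    P=onz(c,k.reshape(-1,2),z)[:,:2]*1000
    (cx,cy),(a,b),th=cv2.minAreaRect(P.astype(np.float32))
    if a<b: th+=90;a,b=b,a
    return (round(cx,1),round(cy,1)),(round(a,1),round(b,1)),round((th+90)%180-90,2)
def tdelta(world_xy):
    o=env.get_obs();R=Ro.from_euler('xyz',o['tool_rot'],degrees=True).as_matrix()
    d=np.r_[np.array(world_xy)-o['tool_pos'][:2],0];return (R.T@d).round(4),o['tool_rot'][2].round(2)
E
python3 - <<'E'
import pickle
from h import *
w=pickle.load(open('w5.pkl','rb'))
hsv=cv2.cvtColor(w['pixels'],cv2.COLOR_RGB2HSV)
m=cv2.inRange(hsv,(3,110,60),(16,255,255));m[:140]=0;m[280:]=0
m=cv2.morphologyEx(m,cv2.MORPH_CLOSE,np.ones((5,5)))
r=rect(w,m,.012);print(r,tdelta(np.array(r[0])/1000))
E
```

```text
((658.5, -187.1), (98.7, 59.0), -19.17) (array([-0.0007,  0.    ,  0.    ]), np.float64(161.15))
```

```bash
python3 -m creep '[{"tx":0,"ty":0,"tz":0.04,"rx":0,"ry":0,"rz":0},{"tx":0,"ty":0,"tz":0.05,"rx":0,"ry":0,"rz":0},{"tx":0,"ty":0,"tz":0.045,"rx":0,"ry":0,"rz":0},{"tx":0,"ty":0,"tz":0.025,"rx":0,"ry":0,"rz":0},{"tx":0,"ty":0,"tz":0.007,"rx":0,"ry":0,"rz":0},{"tx":0,"ty":0,"tz":0.0,"rx":0,"ry":0,"rz":0},{"tx":0,"ty":0,"tz":0,"rx":0,"ry":0,"rz":0},{"tx":0,"ty":0,"tz":0,"rx":0,"ry":0,"rz":0}]' 0.082 30
```

```text
time_s: 14.02
tool_pos: [0.6588, -0.1875, 0.0342]
tool_rot: [180.0, 0.1, 161.0]
force: [0.7, -0.1, -0.2]
grip_width: 0.082
```

```bash
python3 -m creep '[{"tx":0,"ty":0,"tz":0.004,"rx":0,"ry":0,"rz":0},{"tx":0,"ty":0,"tz":0.001,"rx":0,"ry":0,"rz":0},{"tx":0,"ty":0,"tz":0,"rx":0,"ry":0,"rz":0}]' 0.082 30;python3 -m creep '[{"tx":0,"ty":0,"tz":0,"rx":0,"ry":0,"rz":0},{"tx":0,"ty":0,"tz":0,"rx":0,"ry":0,"rz":0},{"tx":0,"ty":0,"tz":0,"rx":0,"ry":0,"rz":0},{"tx":0,"ty":0,"tz":0,"rx":0,"ry":0,"rz":0}]' 0.04 30
```

```text
time_s: 14.4
tool_pos: [0.6577, -0.1873, 0.0274]
tool_rot: [-180.0, -0.0, 161.0]
force: [0.4, 0.0, 0.4]
grip_width: 0.0818
time_s: 14.9
tool_pos: [0.658, -0.1872, 0.0277]
tool_rot: [180.0, 0.0, 161.0]
force: [0.4, 0.1, -0.2]
grip_width: 0.0595
```

```bash
python3 -m creep '[{"tx":0,"ty":0,"tz":-0.02,"rx":0,"ry":0,"rz":0},{"tx":0,"ty":0,"tz":-0.04,"rx":0,"ry":0,"rz":0},{"tx":0,"ty":0,"tz":-0.04,"rx":0,"ry":0,"rz":0},{"tx":0.03,"ty":0.02,"tz":-0.02,"rx":0,"ry":0,"rz":0},{"tx":0.04,"ty":0.03,"tz":0,"rx":0,"ry":0,"rz":0},{"tx":0.04,"ty":0.03,"tz":0,"rx":0,"ry":0,"rz":0},{"tx":0.027,"ty":0.018,"tz":0,"rx":0,"ry":0,"rz":0},{"tx":0,"ty":0,"tz":0,"rx":0,"ry":0,"rz":-9},{"tx":0,"ty":0,"tz":0,"rx":0,"ry":0,"rz":-9},{"tx":0,"ty":0,"tz":0,"rx":0,"ry":0,"rz":-9},{"tx":0,"ty":0,"tz":0,"rx":0,"ry":0,"rz":0},{"tx":0,"ty":0,"tz":0,"rx":0,"ry":0,"rz":0}]' 0.04 30
python3 - <<'E'
from h import *
import pickle
for n in('wrist','side','scene'):
    c=save(n,n+'6.png');pickle.dump(c,open(n+'6.pkl','wb'))
E
```

```text
time_s: 16.4
tool_pos: [0.5604, -0.0501, 0.1483]
tool_rot: [-180.0, 0.1, -172.2]
force: [0.0, 0.3, -0.7]
grip_width: 0.0598
```

View pics/wrist6.png

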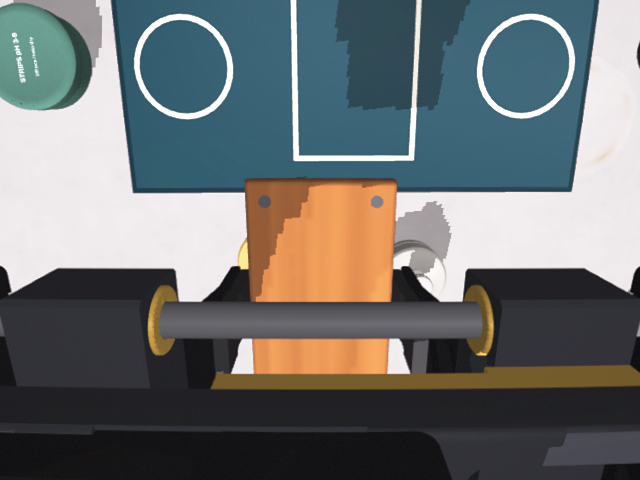

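View pics/side6.png

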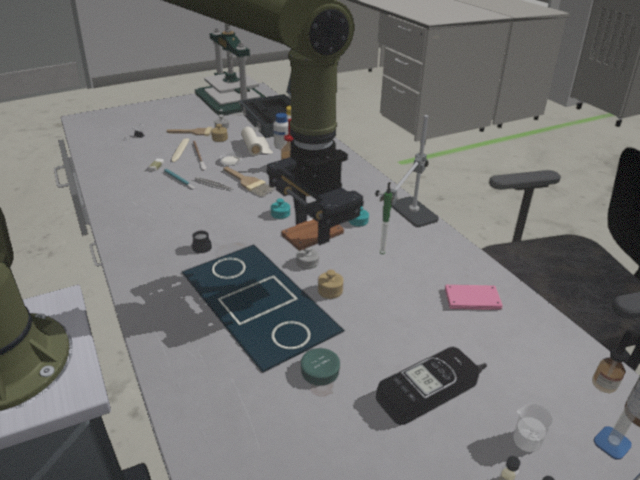

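Both rings are in view, at about (183,66) and (526,66) in the wrist picture. The mat centre is their midpoint.

```bash
cat >> h.py <<'E'
def rings(c,seeds,z=.003):
    g=c['pixels'].min(axis=2);hs=cv2.cvtColor(c['pixels'],cv2.COLOR_RGB2HSV)
    m=((hs[...,1]<60)&(g>150)).astype(np.uint8)*255
    out=[]
    cs=cv2.findContours(m,cv2.RETR_CCOMP,cv2.CHAIN_APPROX_NONE)[0]
    for s in seeds:
        for k in cs:
            if len(k)<60: continue
            x,y,w,h=cv2.boundingRect(k)
            if np.hypot(x+w/2-s[0],y+h/2-s[1])<15:
                P=onz(c,k.reshape(-1,2),z)[:,:2]
                A=np.c_[2*P,np.ones(len(P))];q=np.linalg.lstsq(A,(P**2).sum(1),rcond=None)[0]
                out.append((s,q[:2].round(4),np.sqrt(q[2]+q[0]**2+q[1]**2).round(4)))
    return out
E
python3 - <<'E'
import pickle
from h import *
w=pickle.load(open('wrist6.pkl','rb'))
R=rings(w,[(183,66),(526,66)])
for r in R:print(r)
a=np.mean([r[1] for r in R if r[0][0]==183],0);b=np.mean([r[1] for r in R if r[0][0]==526],0)
print((a+b)/2,np.linalg.norm(a-b),'yaw',np.degrees(np.arctan2(*(b-a)[::-1]))-90)
m=(a+b)/2
# corners of rect bottom edge + mat edge
P=onz(w,[(295.5,158),(413.5,158),(133,191),(571,190)],.003)[:,:2];print(P, np.degrees(np.arctan2(*(P[1]-P[0])[::-1]))-90,np.degrees(np.arctan2(*(P[3]-P[2])[::-1]))-90,P[:2].mean(0),P[2:].mean(0))
# board held
hsv=cv2.cvtColor(w['pixels'],cv2.COLOR_RGB2HSV)
mm=cv2.inRange(hsv,(3,110,60),(16,255,255));mm[300:]=0
k=max(cv2.findContours(mm,0,2)[0],key=cv2.contourArea)
print(tdelta(m), env.get_obs()['tool_pos'])
C=onz(w,[(246,182),(397,181),(393,300),(251,300)],.1483-.0277+.012)[:,:2];print(C,C[:2].mean(0),np.degrees(np.arctan2(*(C[1]-C[0])[::-1]))-90)
E
```

```text
((183, 66), array([ 0.4666, -0.1566]), np.float64(0.033))
((183, 66), array([ 0.4665, -0.1566]), np.float64(0.0297))
((526, 66), array([0.4343, 0.0711]), np.float64(0.0331))
((526, 66), array([0.4343, 0.0711]), np.float64(0.0298))
[ 0.450425 -0.04275 ] 0.22997250379121412 yaw 8.06139607460149
[[ 0.51610435 -0.07452355]
 [ 0.50464578  0.00774821]
 [ 0.55525116 -0.1882334 ]
 [ 0.51085216  0.1262862 ]] 7.92898570263651 8.035036716764353 [ 0.51037506 -0.03338767] [ 0.53305166 -0.0309736 ]
(array([ 0.1078,  0.0224, -0.    ]), np.float64(-172.07)) [ 0.56025968 -0.05004774  0.14782392]
[[ 0.51629748 -0.08584168]
 [ 0.50792911 -0.02814301]
 [ 0.55725256 -0.02048104]
 [ 0.5653963  -0.07937814]] [ 0.51211329 -0.05699235] 8.252399898928473
```

```bash
python3 -m creep '[{"tx":0.02,"ty":0.004,"tz":0,"rx":0,"ry":0,"rz":0},{"tx":0.035,"ty":0.0075,"tz":0,"rx":0,"ry":0,"rz":0},{"tx":0.035,"ty":0.0075,"tz":0,"rx":0,"ry":0,"rz":0},{"tx":0.019,"ty":0.0035,"tz":0.02,"rx":0,"ry":0,"rz":0},{"tx":0,"ty":0,"tz":0.04,"rx":0,"ry":0,"rz":0},{"tx":0,"ty":0,"tz":0.03,"rx":0,"ry":0,"rz":0},{"tx":0,"ty":0,"tz":0.012,"rx":0,"ry":0,"rz":0},{"tx":0,"ty":0,"tz":0.005,"rx":0,"ry":0,"rz":0},{"tx":0,"ty":0,"tz":0,"rx":0,"ry":0,"rz":0},{"tx":0,"ty":0,"tz":0,"rx":0,"ry":0,"rz":0},{"tx":0,"ty":0,"tz":0,"rx":0,"ry":0,"rz":0}]' 0.04 30
python3 - <<'E'
from h import *
import pickle
for n in('wrist','side','scene'):
    c=save(n,n+'7.png');pickle.dump(c,open(n+'7.pkl','wb'))
x=cv2.imread('pics/side7.png')[220:380,170:370];x=cv2.resize(x,None,fx=3.5,fy=3.5,interpolation=cv2.INTER_CUBIC);cv2.imwrite('pics/side7c.png',x)
E
```

```text
time_s: 17.92
tool_pos: [0.4498, -0.043, 0.0413]
tool_rot: [-180.0, 0.1, -172.0]
force: [-0.6, 0.3, -0.9]
grip_width: 0.0595
```

View pics/wrist7.png

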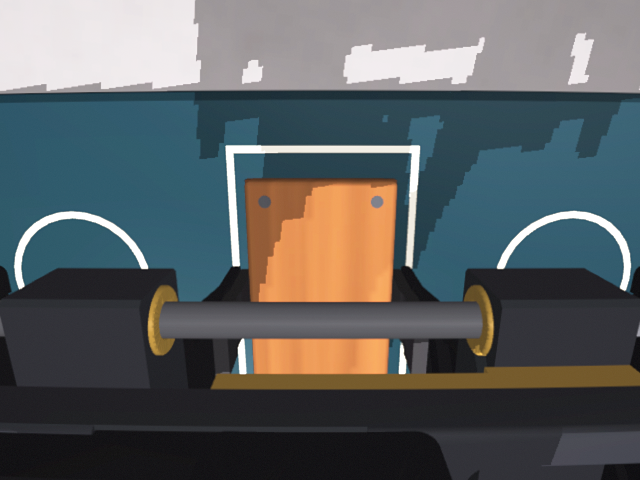

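View pics/side7c.png

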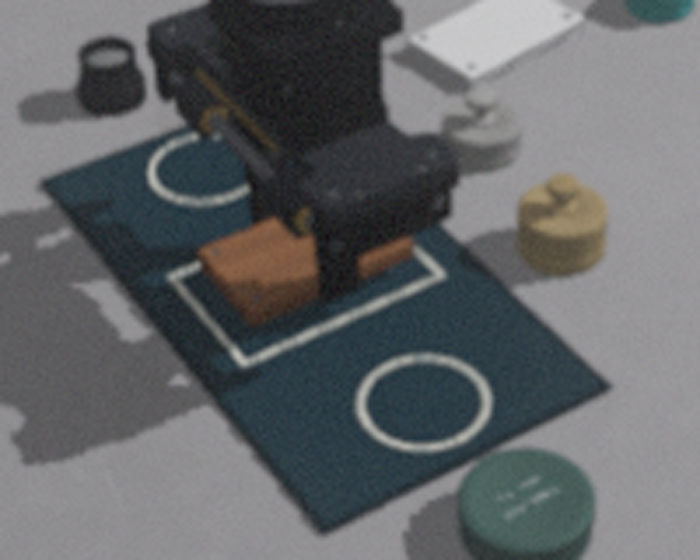

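```bash
python3 - <<'E'
import pickle
from h import *
w=pickle.load(open('wrist7.pkl','rb'))
C=onz(w,[(246,182),(397,181)],.0413-.0157)[:,:2];Q=onz(w,[(229,149.5),(417.5,149.5)],.003)[:,:2]
ux=np.array([np.cos(np.radians(8.05)),np.sin(np.radians(8.05))]);uy=np.array([-ux[1],ux[0]])
print('board c',C.mean(0)+.05*ux,'rect c',Q.mean(0)+.0595*ux)
d=Q.mean(0)+.0595*ux-C.mean(0)-.05*ux;print('need along matx,maty',d@ux,d@uy, [np.degrees(np.arctan2(*(P[1]-P[0])[::-1]))-90 for P in(C,Q)])
print(env.get_obs()['tool_pos'])
E
```

```text
board c [ 0.4510143  -0.04301136] rect c [ 0.44960292 -0.04237392]
need along matx,maty -0.001308216187355375 0.0008288063634561474 [np.float64(8.40340591366116), np.float64(8.025085418076571)]
[ 0.44940192 -0.0429879   0.04096038]
```

```bash
python3 -m creep '[{"tx":0.0007,"ty":0.0005,"tz":0.005,"rx":0,"ry":0,"rz":0},{"tx":0,"ty":0,"tz":0.003,"rx":0,"ry":0,"rz":0},{"tx":0,"ty":0,"tz":0.0015,"rx":0,"ry":0,"rz":0},{"tx":0,"ty":0,"tz":0,"rx":0,"ry":0,"rz":0},{"tx":0,"ty":0,"tz":0,"rx":0,"ry":0,"rz":0}]' 0.04 30
```

```text
time_s: 18.7
tool_pos: [0.4485, -0.0426, 0.0312]
tool_rot: [-180.0, 0.0, -172.0]
force: [0.1, 0.6, -1.3]
grip_width: 0.0597
```

```bash
python3 -m creep '[{"tx":0,"ty":0,"tz":0.0008,"rx":0,"ry":0,"rz":0},{"tx":0,"ty":0,"tz":0,"rx":0,"ry":0,"rz":0}]' 0.04 30; python3 -m creep '[{"tx":0,"ty":0,"tz":0,"rx":0,"ry":0,"rz":0},{"tx":0,"ty":0,"tz":0,"rx":0,"ry":0,"rz":0},{"tx":0,"ty":0,"tz":0,"rx":0,"ry":0,"rz":0},{"tx":0,"ty":0,"tz":-0.02,"rx":0,"ry":0,"rz":0},{"tx":0,"ty":0,"tz":-0.045,"rx":0,"ry":0,"rz":0},{"tx":0,"ty":0,"tz":-0.05,"rx":0,"ry":0,"rz":0},{"tx":-0.03,"ty":0.02,"tz":-0.045,"rx":0,"ry":0,"rz":0},{"tx":0,"ty":0,"tz":0,"rx":0,"ry":0,"rz":0},{"tx":0,"ty":0,"tz":0,"rx":0,"ry":0,"rz":0}]' 0.082 30
python3 - <<'E'
from h import *
import pickle
for n in('wrist','side','scene'):
    c=save(n,n+'8.png');pickle.dump(c,open(n+'8.pkl','wb'))
E
```

```text
time_s: 18.95
tool_pos: [0.4486, -0.0426, 0.0306]
tool_rot: [-180.0, 0.0, -172.0]
force: [-1.4, -0.7, 1.5]
grip_width: 0.0599
time_s: 20.08
tool_pos: [0.4747, -0.0187, 0.1896]
tool_rot: [-180.0, -0.1, -172.0]
force: [-0.6, 0.4, -0.1]
grip_width: 0.0823
```

View pics/wrist8.png

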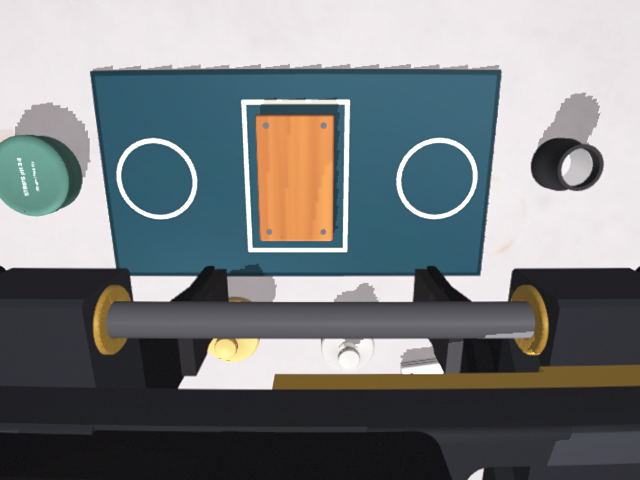

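```bash
cat > chk.py <<'E'
import pickle,sys
from h import *
def woodm(w):
    hsv=cv2.cvtColor(w['pixels'],cv2.COLOR_RGB2HSV)
    m=cv2.inRange(hsv,(3,110,60),(16,255,255));m[262:]=0
    return cv2.morphologyEx(m,cv2.MORPH_CLOSE,np.ones((5,5)))
def mat(w,s1,s2):
    R=rings(w,[s1,s2])
    a=np.mean([r[1] for r in R if r[0]==s1],0);b=np.mean([r[1] for r in R if r[0]==s2],0)
    return (a+b)/2,np.degrees(np.arctan2(*(b-a)[::-1]))-90,a,b
E
python3 - <<'E'
from chk import *
w=pickle.load(open('wrist8.pkl','rb'))
print(rect(w,woodm(w),.015)); print(mat(w,(157,178),(437,178)))
E
```

```text
((449.6, -42.8), (98.6, 59.4), 8.04)
(array([ 0.45045 , -0.042725]), np.float64(8.047317769226026), array([ 0.46655, -0.1566 ]), array([0.43435, 0.07115]))
```

The wooden board is in place: 0.9 mm off centre, yaw equal to the mat's to within 0.01°. On to the white board.

```bash
python3 -m creep '[{"tx":-0.025,"ty":0.015,"tz":0,"rx":0,"ry":0,"rz":0},{"tx":-0.045,"ty":0.026,"tz":0,"rx":0,"ry":0,"rz":0},{"tx":-0.045,"ty":0.026,"tz":0,"rx":0,"ry":0,"rz":0},{"tx":-0.045,"ty":0.026,"tz":0,"rx":0,"ry":0,"rz":0},{"tx":-0.029,"ty":0.017,"tz":0,"rx":0,"ry":0,"rz":-4.4},{"tx":0,"ty":0,"tz":0,"rx":0,"ry":0,"rz":-4.4},{"tx":0,"ty":0,"tz":0,"rx":0,"ry":0,"rz":0},{"tx":0,"ty":0,"tz":0,"rx":0,"ry":0,"rz":0}]' 0.082 30
python3 - <<'E'
from h import *
import pickle
w=save('wrist','w9.png');pickle.dump(w,open('w9.pkl','wb'))
hs=cv2.cvtColor(w['pixels'],cv2.COLOR_RGB2HSV)
m=((hs[...,1]<8)&(hs[...,2]>235)).astype(np.uint8)*255;m[:120]=0;m[285:]=0
m=cv2.morphologyEx(m,cv2.MORPH_OPEN,np.ones((3,3)))
r=rect(w,m,.012);print(r,tdelta(np.array(r[0])/1000))
E
```

```text
time_s: 21.22
tool_pos: [0.6466, 0.1157, 0.1896]
tool_rot: [-180.0, -0.1, -163.3]
force: [0.4, 0.8, 0.2]
grip_width: 0.0822
((646.4, 116.7), (96.6, 57.4), 16.44) (array([ 0.0001,  0.001 , -0.    ]), np.float64(-163.31))
```

View pics/w9.png

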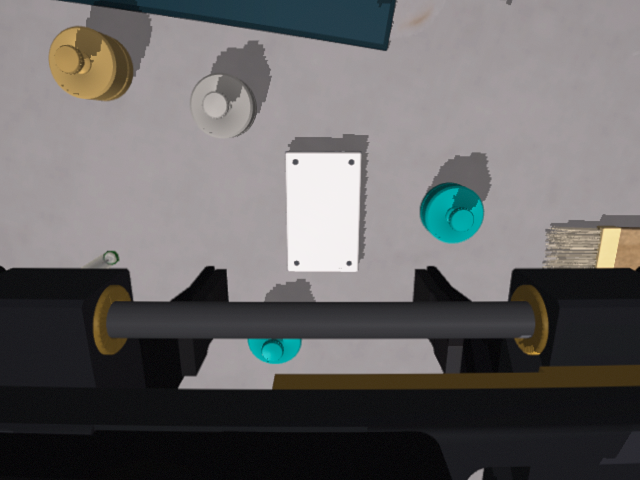

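```bash
python3 -m creep '[{"tx":0,"ty":0.001,"tz":0.04,"rx":0,"ry":0,"rz":0},{"tx":0,"ty":0,"tz":0.05,"rx":0,"ry":0,"rz":0},{"tx":0,"ty":0,"tz":0.04,"rx":0,"ry":0,"rz":0},{"tx":0,"ty":0,"tz":0.02,"rx":0,"ry":0,"rz":0},{"tx":0,"ty":0,"tz":0.007,"rx":0,"ry":0,"rz":0},{"tx":0,"ty":0,"tz":0.003,"rx":0,"ry":0,"rz":0},{"tx":0,"ty":0,"tz":0.001,"rx":0,"ry":0,"rz":0},{"tx":0,"ty":0,"tz":0,"rx":0,"ry":0,"rz":0},{"tx":0,"ty":0,"tz":0,"rx":0,"ry":0,"rz":0}]' 0.082 30
```

```text
time_s: 22.4
tool_pos: [0.6473, 0.1177, 0.03]
tool_rot: [-180.0, 0.1, -163.2]
force: [0.1, -1.2, -0.2]
grip_width: 0.082
```

```bash
python3 -m creep '[{"tx":0,"ty":0,"tz":0.001,"rx":0,"ry":0,"rz":0},{"tx":0,"ty":0,"tz":0,"rx":0,"ry":0,"rz":0},{"tx":0,"ty":0,"tz":0,"rx":0,"ry":0,"rz":0},{"tx":0,"ty":0,"tz":0,"rx":0,"ry":0,"rz":0},{"tx":0,"ty":0,"tz":0,"rx":0,"ry":0,"rz":0}]' 0.04 30
```

```text
time_s: 23.02
tool_pos: [0.6469, 0.1176, 0.0283]
tool_rot: [-180.0, -0.0, -163.2]
force: [-0.3, -0.5, 0.2]
grip_width: 0.0596
```

```bash
python3 -m creep '[{"tx":0,"ty":0,"tz":-0.02,"rx":0,"ry":0,"rz":0},{"tx":0,"ty":0,"tz":-0.04,"rx":0,"ry":0,"rz":0},{"tx":0,"ty":0,"tz":-0.04,"rx":0,"ry":0,"rz":0},{"tx":0.02,"ty":-0.015,"tz":-0.02,"rx":0,"ry":0,"rz":0},{"tx":0.035,"ty":-0.03,"tz":0,"rx":0,"ry":0,"rz":0},{"tx":0.035,"ty":-0.03,"tz":0,"rx":0,"ry":0,"rz":0},{"tx":0.03,"ty":-0.025,"tz":0,"rx":0,"ry":0,"rz":0},{"tx":0.015,"ty":-0.013,"tz":0,"rx":0,"ry":0,"rz":4.4},{"tx":0,"ty":0,"tz":0,"rx":0,"ry":0,"rz":4.3},{"tx":0,"ty":0,"tz":0,"rx":0,"ry":0,"rz":0},{"tx":0,"ty":0,"tz":0,"rx":0,"ry":0,"rz":0},{"tx":0,"ty":0,"tz":0,"rx":0,"ry":0,"rz":0}]' 0.04 30
python3 - <<'E'
from h import *
import pickle
w=save('wrist','w10.png');pickle.dump(w,open('w10.pkl','wb'))
x=cv2.resize(w['pixels'][100:310,220:430,::-1],None,fx=2.8,fy=2.8,interpolation=cv2.INTER_CUBIC);cv2.imwrite('pics/w10c.png',x)
E
```

```text
time_s: 24.52
tool_pos: [0.5506, -0.0289, 0.1484]
tool_rot: [180.0, 0.0, -171.8]
force: [-0.2, 0.4, -1.2]
grip_width: 0.0597
```

View pics/w10c.png

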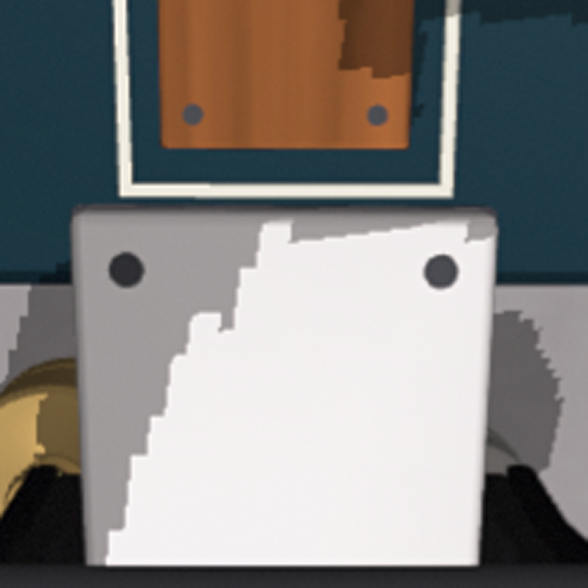

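```bash
python3 - <<'E'
from chk import *
w=pickle.load(open('w10.pkl','rb'))
f=lambda u,v:(220+u/2.8,100+v/2.8)
z=.1484-.0283+.012
C=onz(w,[f(74,212),f(496,213)],z)[:,:2];ux=np.array([np.cos(np.radians(8.1)),np.sin(np.radians(8.1))])
o=env.get_obs();c=C.mean(0)+.05*ux
print('board',c,'minus tcp',c-o['tool_pos'][:2],np.degrees(np.arctan2(*(C[1]-C[0])[::-1]))-90,np.linalg.norm(C[1]-C[0]))
print(tdelta((.4500,-.0426)),o['tool_pos'])
E
```

```text
board [ 0.54969765 -0.0291073 ] minus tcp [-7.80333255e-04 -9.27847892e-05] 8.061109617467125 0.058199949798007446
(array([ 0.1014,  0.0008, -0.    ]), np.float64(-171.84)) [ 0.55047798 -0.02901451  0.14829875]
```

```bash
python3 -m creep '[{"tx":0.02,"ty":0.0008,"tz":0,"rx":0,"ry":0,"rz":0.1},{"tx":0.035,"ty":0,"tz":0,"rx":0,"ry":0,"rz":0},{"tx":0.03,"ty":0,"tz":0,"rx":0,"ry":0,"rz":0},{"tx":0.0165,"ty":0,"tz":0.02,"rx":0,"ry":0,"rz":0},{"tx":0,"ty":0,"tz":0.035,"rx":0,"ry":0,"rz":0},{"tx":0,"ty":0,"tz":0.025,"rx":0,"ry":0,"rz":0},{"tx":0,"ty":0,"tz":0.01,"rx":0,"ry":0,"rz":0},{"tx":0,"ty":0,"tz":0.005,"rx":0,"ry":0,"rz":0},{"tx":0,"ty":0,"tz":0,"rx":0,"ry":0,"rz":0},{"tx":0,"ty":0,"tz":0,"rx":0,"ry":0,"rz":0},{"tx":0,"ty":0,"tz":0,"rx":0,"ry":0,"rz":0}]' 0.04 30
python3 - <<'E'
from h import *
import pickle
w=save('wrist','w11.png');pickle.dump(w,open('w11.pkl','wb'))
E
```

```text
time_s: 25.95
tool_pos: [0.4502, -0.043, 0.054]
tool_rot: [-180.0, 0.1, -172.0]
force: [-0.7, -0.6, -0.9]
grip_width: 0.0598
```

View pics/w11.png

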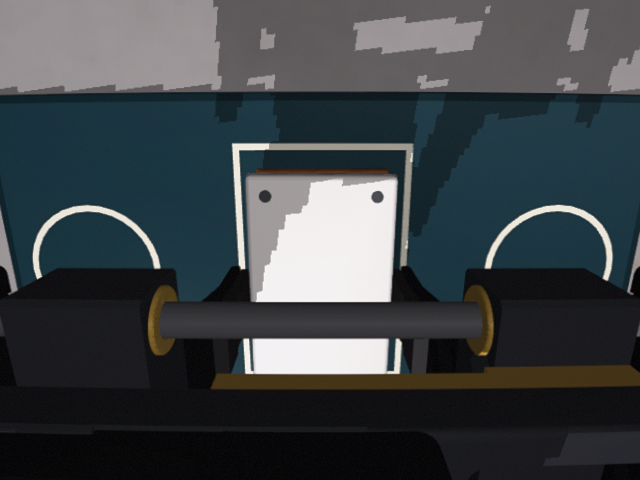

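```bash
python3 -m creep '[{"tx":0,"ty":0,"tz":0.005,"rx":0,"ry":0,"rz":0},{"tx":0,"ty":0,"tz":0.003,"rx":0,"ry":0,"rz":0},{"tx":0,"ty":0,"tz":0,"rx":0,"ry":0,"rz":0},{"tx":0,"ty":0,"tz":0,"rx":0,"ry":0,"rz":0},{"tx":0,"ty":0,"tz":0,"rx":0,"ry":0,"rz":0}]' 0.04 30
```

```text
time_s: 26.62
tool_pos: [0.4498, -0.043, 0.0454]
tool_rot: [-180.0, 0.0, -172.0]
force: [0.4, 0.8, -1.3]
grip_width: 0.0598
```

```bash
python3 -m creep '[{"tx":0,"ty":0.0003,"tz":0.001,"rx":0,"ry":0,"rz":0},{"tx":0,"ty":0,"tz":0.0007,"rx":0,"ry":0,"rz":0},{"tx":0,"ty":0,"tz":0,"rx":0,"ry":0,"rz":0},{"tx":0,"ty":0,"tz":0,"rx":0,"ry":0,"rz":0}]' 0.04 30
```

```text
time_s: 27.12
tool_pos: [0.4497, -0.0426, 0.0436]
tool_rot: [-180.0, 0.0, -172.0]
force: [0.2, -0.1, -0.7]
grip_width: 0.0599
```

```bash
python3 -m creep '[{"tx":0,"ty":0,"tz":0.0006,"rx":0,"ry":0,"rz":0},{"tx":0,"ty":0,"tz":0,"rx":0,"ry":0,"rz":0}]' 0.04 30; python3 -m creep '[{"tx":0,"ty":0,"tz":0,"rx":0,"ry":0,"rz":0},{"tx":0,"ty":0,"tz":0,"rx":0,"ry":0,"rz":0},{"tx":0,"ty":0,"tz":0,"rx":0,"ry":0,"rz":0},{"tx":0,"ty":0,"tz":-0.02,"rx":0,"ry":0,"rz":0},{"tx":0,"ty":0,"tz":-0.045,"rx":0,"ry":0,"rz":0},{"tx":0,"ty":0,"tz":-0.045,"rx":0,"ry":0,"rz":0},{"tx":-0.03,"ty":0.02,"tz":-0.035,"rx":0,"ry":0,"rz":0},{"tx":0,"ty":0,"tz":0,"rx":0,"ry":0,"rz":0},{"tx":0,"ty":0,"tz":0,"rx":0,"ry":0,"rz":0}]' 0.078 30
python3 - <<'E'
from chk import *
w=save('wrist','w12.png');pickle.dump(w,open('w12.pkl','wb'))
x=cv2.resize(w['pixels'][60:300,80:500,::-1],None,fx=1.9,fy=1.9,interpolation=cv2.INTER_CUBIC);cv2.imwrite('pics/w12c.png',x)
E
```

```text
time_s: 27.38
tool_pos: [0.4497, -0.0427, 0.0432]
tool_rot: [-180.0, 0.0, -172.0]
force: [-1.2, -0.5, 1.1]
grip_width: 0.0598
time_s: 28.5
tool_pos: [0.4759, -0.0189, 0.1873]
tool_rot: [-180.0, -0.1, -172.0]
force: [-0.1, -0.5, -0.2]
grip_width: 0.0782
```

View pics/w12c.png

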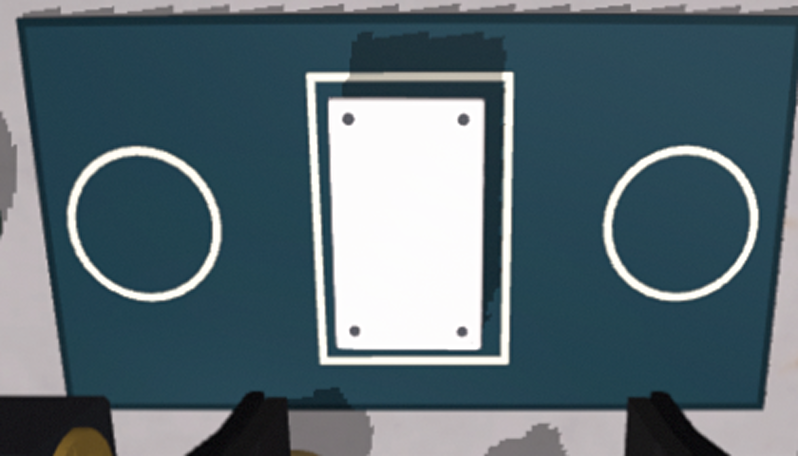

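```bash
python3 - <<'E'
from chk import *
w=pickle.load(open('w12.pkl','rb'))
hs=cv2.cvtColor(w['pixels'],cv2.COLOR_RGB2HSV)
m=((hs[...,1]<10)&(hs[...,2]>200)).astype(np.uint8)*255;q=m*0;q[108:246,250:338]=m[108:246,250:338]
q=cv2.morphologyEx(q,cv2.MORPH_CLOSE,np.ones((7,7)))
n,l,st,ce=cv2.connectedComponentsWithStats(q);k=1+np.argmax(st[1:,4]);q=(l==k).astype(np.uint8)*255
print(rect(w,q,.027)); print(mat(w,(157,178),(437,178)))
print('steel delta',tdelta((.587,.0209)))
E
```

```text
((450.5, -45.5), (100.6, 64.2), 7.13)
(array([ 0.450475, -0.042725]), np.float64(8.05964954058571), array([ 0.4666, -0.1566]), array([0.43435, 0.07115]))
steel delta (array([-0.1161,  0.0242, -0.0003]), np.float64(-172.03))
```

```bash
python3 - <<'E'
from chk import *
w=pickle.load(open('w12.pkl','rb'))
f=lambda u,v:(80+u/1.9,60+v/1.9)
P=onz(w,[f(329,97.5),f(484,98.5),f(480.5,349.5),f(337,347.5)],.027)[:,:2];print(P.mean(0),[np.degrees(np.arctan2(*(b-a)[::-1])).round(2) for a,b in((P[0],P[3]),(P[1],P[2]))])
g=cv2.cvtColor(w['pixels'],cv2.COLOR_RGB2HSV)
m=((g[...,1]<25)&(g[...,2]>200)).astype(np.uint8)*255
cv2.imwrite('pics/m12.png',m)
m=cv2.erode(m,np.ones((5,5)));m[:100]=0;m[250:]=0;m[:,:245]=0;m[:,345:]=0
m=cv2.dilate(cv2.morphologyEx(m,cv2.MORPH_OPEN,np.ones((9,9))),np.ones((5,5)))
print(rect(w,m,.027))
E
```

```text
[ 0.44899466 -0.04286037] [np.float64(7.54), np.float64(7.72)]
((449.1, -43.2), (98.6, 59.0), 7.7)
```

The white board sits 0.5 mm from the wood's centre, yaw within 0.4°. Next is the steel weight.

```bash
python3 -m creep '[{"tx":-0.025,"ty":0.005,"tz":0,"rx":0,"ry":0,"rz":0},{"tx":-0.04,"ty":0.008,"tz":0,"rx":0,"ry":0,"rz":0},{"tx":-0.035,"ty":0.007,"tz":0,"rx":0,"ry":0,"rz":0},{"tx":-0.016,"ty":0.004,"tz":0.02,"rx":0,"ry":0,"rz":0},{"tx":0,"ty":0,"tz":0.03,"rx":0,"ry":0,"rz":0},{"tx":0,"ty":0,"tz":0.02,"rx":0,"ry":0,"rz":0},{"tx":0,"ty":0,"tz":0,"rx":0,"ry":0,"rz":0},{"tx":0,"ty":0,"tz":0,"rx":0,"ry":0,"rz":0}]' 0.05 30
python3 - <<'E'
from chk import *
w=save('wrist','w13.png');pickle.dump(w,open('w13.pkl','wb'))
x=cv2.resize(w['pixels'][160:310,180:470,::-1],None,fx=2.6,fy=2.6,interpolation=cv2.INTER_CUBIC);cv2.imwrite('pics/w13c.png',x)
E
```

```text
time_s: 29.55
tool_pos: [0.5884, 0.021, 0.1188]
tool_rot: [-180.0, 0.1, -172.0]
force: [-0.2, 0.3, 0.1]
grip_width: 0.05
```

View pics/w13c.png

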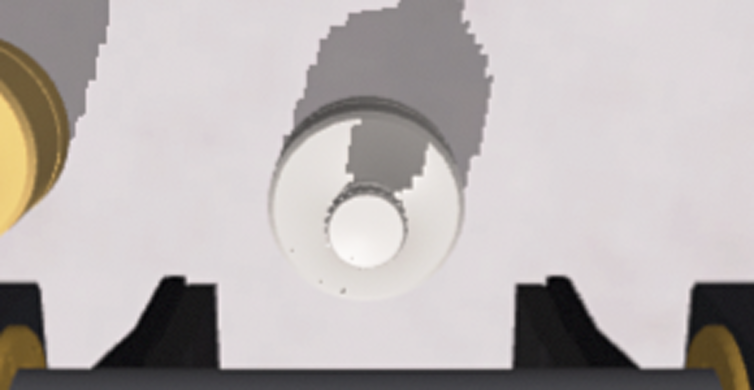

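```bash
python3 -m creep '[{"tx":0.001,"ty":0,"tz":0.025,"rx":0,"ry":0,"rz":0},{"tx":0,"ty":0,"tz":0.025,"rx":0,"ry":0,"rz":0},{"tx":0,"ty":0,"tz":0.01,"rx":0,"ry":0,"rz":0},{"tx":0,"ty":0,"tz":0.004,"rx":0,"ry":0,"rz":0},{"tx":0,"ty":0,"tz":0.002,"rx":0,"ry":0,"rz":0},{"tx":0,"ty":0,"tz":0,"rx":0,"ry":0,"rz":0},{"tx":0,"ty":0,"tz":0,"rx":0,"ry":0,"rz":0},{"tx":0,"ty":0,"tz":0,"rx":0,"ry":0,"rz":0}]' 0.05 30
```

```text
time_s: 30.6
tool_pos: [0.5873, 0.0211, 0.0524]
tool_rot: [-180.0, 0.0, -172.0]
force: [-0.9, 0.4, -0.8]
grip_width: 0.0497
```

```bash
python3 -m creep '[{"tx":0,"ty":0,"tz":0.002,"rx":0,"ry":0,"rz":0},{"tx":0,"ty":0,"tz":0.0015,"rx":0,"ry":0,"rz":0},{"tx":0,"ty":0,"tz":0,"rx":0,"ry":0,"rz":0},{"tx":0,"ty":0,"tz":0,"rx":0,"ry":0,"rz":0}]' 0.05 30; python3 -m creep '[{"tx":0,"ty":0,"tz":0,"rx":0,"ry":0,"rz":0},{"tx":0,"ty":0,"tz":0,"rx":0,"ry":0,"rz":0},{"tx":0,"ty":0,"tz":0,"rx":0,"ry":0,"rz":0},{"tx":0,"ty":0,"tz":0,"rx":0,"ry":0,"rz":0}]' 0.0 30
python3 - <<'E'
from h import *
print(tdelta((.4344,.0712)))
E
```

```text
time_s: 31.1
tool_pos: [0.5871, 0.0211, 0.0485]
tool_rot: [-180.0, 0.0, -172.0]
force: [-0.1, -0.5, -0.6]
grip_width: 0.05
time_s: 31.6
tool_pos: [0.5871, 0.021, 0.0485]
tool_rot: [-180.0, 0.0, -172.0]
force: [0.5, -3.2, 1.7]
grip_width: 0.0178
(array([ 0.1443,  0.0709, -0.    ]), np.float64(-172.0))
```

```bash
python3 -m creep '[{"tx":0,"ty":0,"tz":-0.015,"rx":0,"ry":0,"rz":0},{"tx":0,"ty":0,"tz":-0.03,"rx":0,"ry":0,"rz":0},{"tx":0.02,"ty":0.01,"tz":0,"rx":0,"ry":0,"rz":0},{"tx":0.035,"ty":0.017,"tz":0,"rx":0,"ry":0,"rz":0},{"tx":0.035,"ty":0.017,"tz":0,"rx":0,"ry":0,"rz":0},{"tx":0.035,"ty":0.017,"tz":0,"rx":0,"ry":0,"rz":0},{"tx":0.019,"ty":0.01,"tz":0,"rx":0,"ry":0,"rz":0},{"tx":0,"ty":0,"tz":0.015,"rx":0,"ry":0,"rz":0},{"tx":0,"ty":0,"tz":0.01,"rx":0,"ry":0,"rz":0},{"tx":0,"ty":0,"tz":0.005,"rx":0,"ry":0,"rz":0},{"tx":0,"ty":0,"tz":0,"rx":0,"ry":0,"rz":0},{"tx":0,"ty":0,"tz":0,"rx":0,"ry":0,"rz":0},{"tx":0,"ty":0,"tz":0,"rx":0,"ry":0,"rz":0}]' 0.0 30
python3 - <<'E'
from chk import *
print(tdelta((.4344,.0712)))
w=save('wrist','w14.png')
E
```

```text
time_s: 33.22
tool_pos: [0.435, 0.0714, 0.0637]
tool_rot: [180.0, 0.0, -172.0]
force: [0.2, -0.4, -2.3]
grip_width: 0.017
(array([ 0.0006, -0.0001, -0.    ]), np.float64(-172.01))
```

View pics/w14.png

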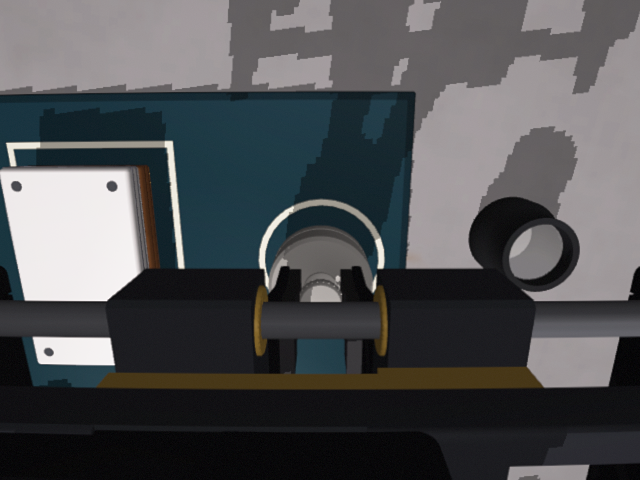

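The weight is centred over its ring at (321,270). Lowering the last 12 mm.

```bash
python3 -m creep '[{"tx":0.0005,"ty":0,"tz":0.006,"rx":0,"ry":0,"rz":0},{"tx":0,"ty":0,"tz":0.003,"rx":0,"ry":0,"rz":0},{"tx":0,"ty":0,"tz":0.0015,"rx":0,"ry":0,"rz":0},{"tx":0,"ty":0,"tz":0,"rx":0,"ry":0,"rz":0},{"tx":0,"ty":0,"tz":0,"rx":0,"ry":0,"rz":0},{"tx":0,"ty":0,"tz":0,"rx":0,"ry":0,"rz":0}]' 0.0 30
```

```text
time_s: 34.02
tool_pos: [0.4343, 0.0713, 0.0531]
tool_rot: [-180.0, 0.0, -172.0]
force: [0.6, 0.6, -3.5]
grip_width: 0.0169
```

```bash
python3 -m creep '[{"tx":0,"ty":0,"tz":0.001,"rx":0,"ry":0,"rz":0},{"tx":0,"ty":0,"tz":0.0006,"rx":0,"ry":0,"rz":0},{"tx":0,"ty":0,"tz":0,"rx":0,"ry":0,"rz":0},{"tx":0,"ty":0,"tz":0,"rx":0,"ry":0,"rz":0}]' 0.0 30
```

```text
time_s: 34.52
tool_pos: [0.4341, 0.0713, 0.0515]
tool_rot: [-180.0, -0.0, -172.0]
force: [-2.0, -0.7, -0.9]
grip_width: 0.0172
```

```bash
python3 -m creep '[{"tx":0,"ty":0,"tz":0.0004,"rx":0,"ry":0,"rz":0},{"tx":0,"ty":0,"tz":0,"rx":0,"ry":0,"rz":0}]' 0.0 30;python3 -m creep '[{"tx":0,"ty":0,"tz":0,"rx":0,"ry":0,"rz":0},{"tx":0,"ty":0,"tz":0,"rx":0,"ry":0,"rz":0},{"tx":0,"ty":0,"tz":0,"rx":0,"ry":0,"rz":0},{"tx":0,"ty":0,"tz":-0.02,"rx":0,"ry":0,"rz":0},{"tx":0,"ty":0,"tz":-0.04,"rx":0,"ry":0,"rz":0},{"tx":-0.015,"ty":-0.02,"tz":-0.02,"rx":0,"ry":0,"rz":0},{"tx":-0.03,"ty":-0.04,"tz":0,"rx":0,"ry":0,"rz":0},{"tx":-0.03,"ty":-0.04,"tz":0,"rx":0,"ry":0,"rz":0},{"tx":-0.03,"ty":-0.04,"tz":0,"rx":0,"ry":0,"rz":0},{"tx":-0.023,"ty":-0.031,"tz":0,"rx":0,"ry":0,"rz":0},{"tx":0,"ty":0,"tz":0,"rx":0,"ry":0,"rz":0},{"tx":0,"ty":0,"tz":0,"rx":0,"ry":0,"rz":0},{"tx":0,"ty":0,"tz":0,"rx":0,"ry":0,"rz":0}]' 0.05 30
python3 - <<'E'
from chk import *
print(tdelta((.5847,-.0801)))
w=save('wrist','w15.png')
E
```

```text
time_s: 34.78
tool_pos: [0.4342, 0.0713, 0.0514]
tool_rot: [-180.0, -0.0, -172.0]
force: [-3.7, -0.1, 6.0]
grip_width: 0.0171
time_s: 36.4
tool_pos: [0.5841, -0.0787, 0.131]
tool_rot: [180.0, -0.0, -171.9]
force: [0.0, 0.6, 0.6]
grip_width: 0.0498
(array([-0.0004, -0.0014, -0.    ]), np.float64(-171.89))
```

View pics/w15.png

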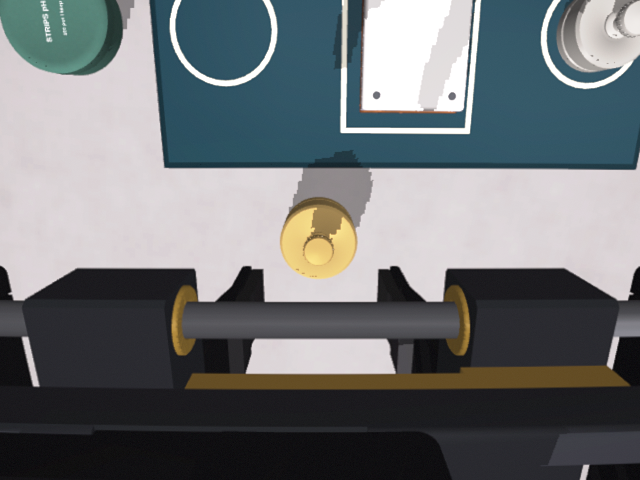

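The brass weight's knob at (318,250) is nearly between the fingers, about 1 mm off.

```bash
python3 -m creep '[{"tx":0,"ty":-0.001,"tz":0.03,"rx":0,"ry":0,"rz":0},{"tx":0,"ty":0,"tz":0.025,"rx":0,"ry":0,"rz":0},{"tx":0,"ty":0,"tz":0.01,"rx":0,"ry":0,"rz":0},{"tx":0,"ty":0,"tz":0.005,"rx":0,"ry":0,"rz":0},{"tx":0,"ty":0,"tz":0.002,"rx":0,"ry":0,"rz":0},{"tx":0,"ty":0,"tz":0,"rx":0,"ry":0,"rz":0},{"tx":0,"ty":0,"tz":0,"rx":0,"ry":0,"rz":0},{"tx":0,"ty":0,"tz":0,"rx":0,"ry":0,"rz":0}]' 0.05 30
```

```text
time_s: 37.45
tool_pos: [0.5851, -0.0812, 0.0594]
tool_rot: [-180.0, 0.0, -172.0]
force: [-0.7, -0.1, -0.1]
grip_width: 0.0494
```

```bash
python3 -m creep '[{"tx":0,"ty":0.0007,"tz":0.002,"rx":0,"ry":0,"rz":0},{"tx":0,"ty":0,"tz":0.0015,"rx":0,"ry":0,"rz":0},{"tx":0,"ty":0,"tz":0,"rx":0,"ry":0,"rz":0},{"tx":0,"ty":0,"tz":0,"rx":0,"ry":0,"rz":0}]' 0.05 30; python3 -m creep '[{"tx":0,"ty":0,"tz":0,"rx":0,"ry":0,"rz":0},{"tx":0,"ty":0,"tz":0,"rx":0,"ry":0,"rz":0},{"tx":0,"ty":0,"tz":0,"rx":0,"ry":0,"rz":0},{"tx":0,"ty":0,"tz":0,"rx":0,"ry":0,"rz":0}]' 0.0 30
python3 - <<'E'
from h import *
print(tdelta((.4666,-.1566)))
E
```

```text
time_s: 37.95
tool_pos: [0.5847, -0.0805, 0.0555]
tool_rot: [-180.0, 0.0, -172.0]
force: [0.4, -0.4, -0.4]
grip_width: 0.0499
time_s: 38.45
tool_pos: [0.5848, -0.0804, 0.0556]
tool_rot: [180.0, 0.0, -172.0]
force: [-1.5, 2.9, 2.3]
grip_width: 0.0178
(array([ 0.1276, -0.0591, -0.    ]), np.float64(-172.0))
```

```bash
python3 -m creep '[{"tx":0,"ty":0,"tz":-0.015,"rx":0,"ry":0,"rz":0},{"tx":0,"ty":0,"tz":-0.03,"rx":0,"ry":0,"rz":0},{"tx":0.02,"ty":-0.01,"tz":0,"rx":0,"ry":0,"rz":0},{"tx":0.03,"ty":-0.014,"tz":0,"rx":0,"ry":0,"rz":0},{"tx":0.03,"ty":-0.014,"tz":0,"rx":0,"ry":0,"rz":0},{"tx":0.03,"ty":-0.014,"tz":0,"rx":0,"ry":0,"rz":0},{"tx":0.018,"ty":-0.007,"tz":0,"rx":0,"ry":0,"rz":0},{"tx":0,"ty":0,"tz":0.015,"rx":0,"ry":0,"rz":0},{"tx":0,"ty":0,"tz":0.01,"rx":0,"ry":0,"rz":0},{"tx":0,"ty":0,"tz":0.005,"rx":0,"ry":0,"rz":0},{"tx":0,"ty":0,"tz":0,"rx":0,"ry":0,"rz":0},{"tx":0,"ty":0,"tz":0,"rx":0,"ry":0,"rz":0},{"tx":0,"ty":0,"tz":0,"rx":0,"ry":0,"rz":0}]' 0.0 30
python3 - <<'E'
from chk import *
print(tdelta((.4666,-.1566)))
w=save('wrist','w16.png')
E
```

```text
time_s: 40.08
tool_pos: [0.4666, -0.1567, 0.0708]
tool_rot: [-180.0, 0.0, -172.0]
force: [-0.9, -0.8, -3.4]
grip_width: 0.017
(array([ 0.    ,  0.0001, -0.    ]), np.float64(-171.99))
```

View pics/w16.png

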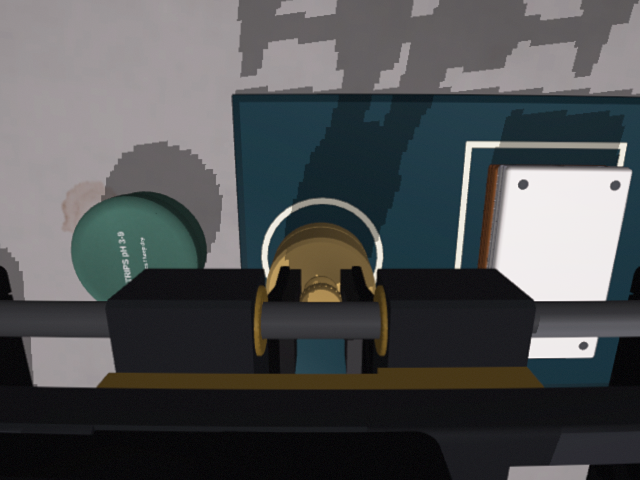

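Centred over the ring at (322,262).

```bash
python3 -m creep '[{"tx":0,"ty":0,"tz":0.006,"rx":0,"ry":0,"rz":0},{"tx":0,"ty":0,"tz":0.003,"rx":0,"ry":0,"rz":0},{"tx":0,"ty":0,"tz":0.0015,"rx":0,"ry":0,"rz":0},{"tx":0,"ty":0,"tz":0.001,"rx":0,"ry":0,"rz":0},{"tx":0,"ty":0,"tz":0,"rx":0,"ry":0,"rz":0},{"tx":0,"ty":0,"tz":0,"rx":0,"ry":0,"rz":0},{"tx":0,"ty":0,"tz":0,"rx":0,"ry":0,"rz":0}]' 0.0 30
```

```text
time_s: 41.0
tool_pos: [0.4663, -0.1568, 0.0591]
tool_rot: [-180.0, 0.0, -172.0]
force: [0.1, -0.6, -2.9]
grip_width: 0.017
```

```bash
python3 -m creep '[{"tx":0,"ty":0,"tz":0.0008,"rx":0,"ry":0,"rz":0},{"tx":0,"ty":0,"tz":0,"rx":0,"ry":0,"rz":0},{"tx":0,"ty":0,"tz":0,"rx":0,"ry":0,"rz":0}]' 0.0 30;python3 -m creep '[{"tx":0,"ty":0,"tz":0,"rx":0,"ry":0,"rz":0},{"tx":0,"ty":0,"tz":0,"rx":0,"ry":0,"rz":0},{"tx":0,"ty":0,"tz":0,"rx":0,"ry":0,"rz":0},{"tx":0,"ty":0,"tz":-0.02,"rx":0,"ry":0,"rz":0},{"tx":0,"ty":0,"tz":-0.04,"rx":0,"ry":0,"rz":0},{"tx":0,"ty":0.02,"tz":-0.04,"rx":0,"ry":0,"rz":0},{"tx":-0.02,"ty":0.04,"tz":-0.04,"rx":0,"ry":0,"rz":0},{"tx":-0.02,"ty":0.04,"tz":0,"rx":0,"ry":0,"rz":0},{"tx":0,"ty":0.02,"tz":0,"rx":0,"ry":0,"rz":0},{"tx":0,"ty":0,"tz":0,"rx":0,"ry":0,"rz":0},{"tx":0,"ty":0,"tz":0,"rx":0,"ry":0,"rz":0},{"tx":0,"ty":0,"tz":0,"rx":0,"ry":0,"rz":0}]' 0.05 30
python3 - <<'E'
from chk import *
for n in('wrist','side','scene'):
    c=save(n,n+'17.png');pickle.dump(c,open(n+'17.pkl','wb'))
x=cv2.imread('pics/side17.png')[220:390,170:380];x=cv2.resize(x,None,fx=3.5,fy=3.5,interpolation=cv2.INTER_CUBIC);cv2.imwrite('pics/side17c.png',x)
E
```

```text
time_s: 41.38
tool_pos: [0.4664, -0.1568, 0.0585]
tool_rot: [-180.0, 0.0, -172.0]
force: [-0.9, -0.6, 0.9]
grip_width: 0.0171
time_s: 42.88
tool_pos: [0.4888, -0.0341, 0.1978]
tool_rot: [-180.0, -0.0, -172.2]
force: [0.7, 0.4, -0.0]
grip_width: 0.0497
```

View pics/wrist17.png

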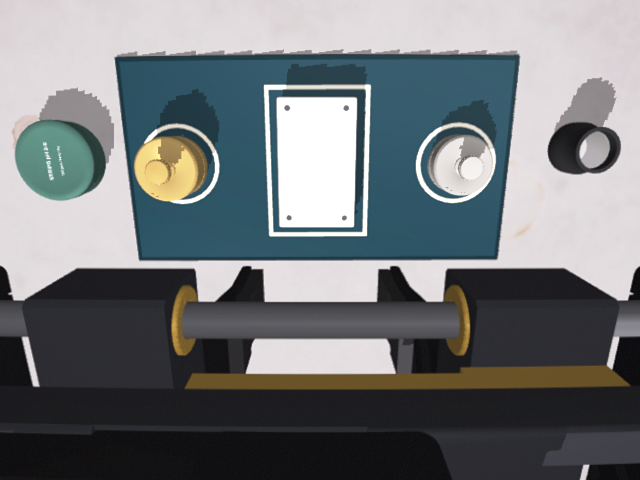

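View pics/side17c.png

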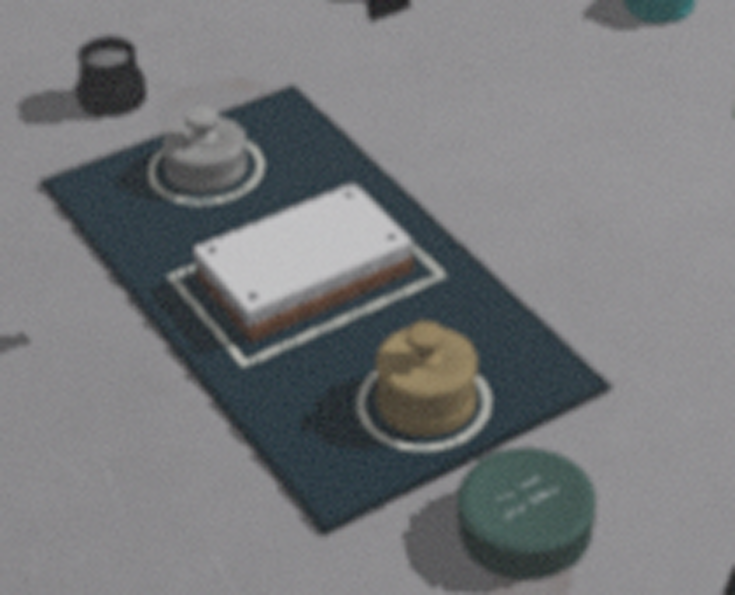

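The side crop shows the white board square on the wood, and both weights upright in their rings. One numeric check of the weights, the board and the two bystanders before handing in.

```bash
python3 - <<'E'
from chk import *
w=pickle.load(open('wrist17.pkl','rb'))
print('brass knob',onz(w,[(160,170)],.052)[0],'ring .4666,-.1566'); print('steel knob',onz(w,[(471,168)],.044)[0],'ring .4344,.0712')
g=cv2.cvtColor(w['pixels'],cv2.COLOR_RGB2HSV)
m=((g[...,1]<25)&(g[...,2]>200)).astype(np.uint8)*255;q=m*0;q[94:232,274:360]=m[94:232,274:360]
q=cv2.morphologyEx(q,cv2.MORPH_OPEN,np.ones((9,9)));print('white',rect(w,q,.027))
a=pickle.load(open('side0.pkl','rb'));b=pickle.load(open('side17.pkl','rb'))
d=np.abs(a['pixels'].astype(int)-b['pixels']).max(2)
print('tin diff',np.median(d[345:385,300:342]),'loupe diff',np.median(d[228:252,190:213]),env.get_obs()['time_s'])
E
```

```text
brass knob [ 0.46562417 -0.15342722  0.052     ] ring .4666,-.1566
steel knob [0.43432864 0.06908787 0.044     ] ring .4344,.0712
white ((448.8, -43.4), (98.5, 59.5), 7.66)
tin diff 4.0 loupe diff 4.0 43.025
```

```bash
python3 - <<'E'
from chk import *
w=pickle.load(open('wrist17.pkl','rb'))['pixels'][:,:,::-1]
x=np.hstack([cv2.resize(w[110:215,120:230],(400,382),interpolation=cv2.INTER_CUBIC),cv2.resize(w[110:215,405:515],(400,382),interpolation=cv2.INTER_CUBIC)]);cv2.imwrite('pics/fin.png',x)
E
```

```text
(no output)
```

View pics/fin.png

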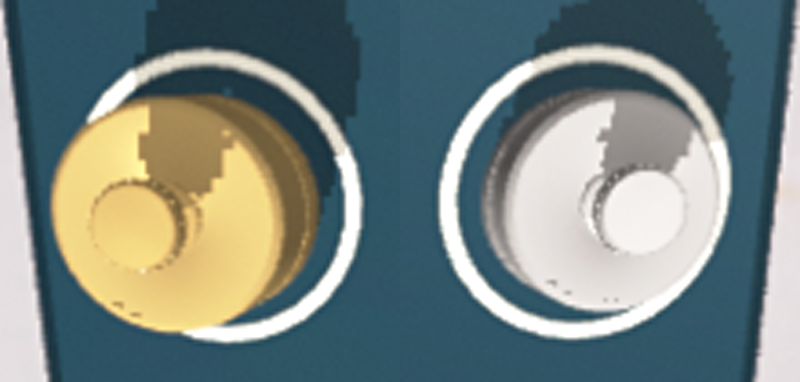

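```bash
python3 - <<'E'
from chk import *
w=pickle.load(open('wrist17.pkl','rb'))
print(onz(w,[(156.6,171.9)],.052)[0],onz(w,[(472.4,168.3)],.044)[0])
E
```

```text
[ 0.46730759 -0.15581072  0.052     ] [0.43439661 0.07016284 0.044     ]
```

Both weights are about 1 mm from their ring centres, inside the slack of 5 to 6 mm. Handing in.

```bash
python3 -c "
from cell import env
print(env.sign_off(), env.get_obs()['time_s'])"
```

```text
the job is handed in; nothing more can be done
the job is handed in; nothing more can be done
```

The job is done and handed in after about 43 s. I set both weights aside on the table first, then piled the wooden board and the white one in the rectangle. After that I stood the steel weight in the ring by the loupe and the brass weight in the ring by the tin.

| Item | Last measured position |
|---|---|
| Wooden board | about 0.9 mm from the rectangle's centre, yaw 8.04° (mat 8.05°) |
| White board | about 1 mm from the wood's centre, yaw about 7.7° |
| Weights | knobs about 1 mm from their ring centres, both upright |
| Tin and loupe | no visible change from the first side picture |

Two checks first disagreed, and I redid both:
- **White board:** the first mask caught part of a printed line and gave a width of 64 mm, so I measured it again with a tighter mask.
- **Brass knob:** a rough reading put it 3 mm off, and a close crop corrected that to about 1 mm.

The first move was also refused for missing numbers, with no motion. Contact forces stayed at a few newtons at every reading. When I handed in, the gripper was open and clear of everything.

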